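Pack the roll stamps into the pan on the pass-round turntable

TASK

Turn the turntable by its peg half a turn right up to its stop, so that the pan is on the near side, lift the lid off by its knob and lay it flat on the bench, then take every roll stamp off its peg on the stand and put it in the pan. With all stamps in and the pan still on the near side, put the lid back so that it sits down properly all round, then turn the table back right up to its other stop, with the pan on the far side. Leave the jar, the mug and the iron weight alone.

Things in the scene. Friction and masses are not known exactly. Their poses are not given: they have to be found in the camera images.
- turntable (a joint): angle of the round wooden turntable about its upright axis, rad, growing anticlockwise seen from above. It runs between two stops: 0 (pan on the far side, where it starts) and 3.142 (pan on the near side, half a turn round). About 2 N at the peg turns it; it stays where it is left
- turn_axis (a point): point on the turntable's axis at the height of its top face (45 mm above the bench). The plate is 360 mm in diameter, 23 mm thick, on a lower fixed foot; a steel lug on its rim meets two rubber-faced stop brackets. x axis: from the axis towards the far side; y: to the left
- turn_peg (a point): centre of the top of the upright round wooden peg by which the turntable is turned: 28 mm in diameter, 70 mm tall, 155 mm from the axis, a quarter turn anticlockwise of the pan (left side at joint 0, nearest the robot at 1.571, right side at 3.142)
- pan (a point): open steel pan fixed on the turntable: outside 162 (x) x 176 (y) x 95 mm high, walls and floor 5 mm; origin at the centre of its underside, 85 mm from the turntable's axis; its x axis points away from the axis, z up
- lid: loose flat aluminium lid of the pan, 170 (x) x 184 (y) mm; origin at the centre of its underside, z up. Skirt 140 x 154 mm, z = 0 to 8 mm (goes inside the pan); plate z = 8 to 13 mm (rests on the rim: seated, the origin is 87 mm above the pan's underside); round black knob at the centre, 30 mm in diameter, z = 26 to 46 mm. Either way round fits. 0.28 to 0.46 kg
- stand: fixed dark wooden stand with four steel pegs; origin on the bench under its cross-beam (20 mm thick in x, 340 mm in y, top at 150 mm). The pegs point to its -x (to the robot), are 8 mm thick, axis 130 mm high, at y = -127.5, -42.5, 42.5, 127.5 mm, from x = -10 to -62 mm; the tip then bends up to x = -74 mm, 144 mm high
- tt_base: fixed dark steel foot of the turntable; origin on the bench under the axis, x towards the far side
- stamp0: roll stamp hanging on a peg (or absent), 0.1 to 0.2 kg: round metal head 56 mm in diameter, z = 0 to 18 mm; flat wooden handle 30 mm wide (y), 12 mm thick (x), up to z = 76 mm, with a window 16 mm wide at z = 30 to 62 mm; origin at the centre of the head's underside, z up the handle. The peg runs along x through the window, whose top edge rests on it: lift 11 to 23 mm, then draw off past the tip
- stamp1: roll stamp hanging on a peg (or absent), 0.1 to 0.2 kg: round metal head 56 mm in diameter, z = 0 to 18 mm; flat wooden handle 30 mm wide (y), 12 mm thick (x), up to z = 76 mm, with a window 16 mm wide at z = 30 to 62 mm; origin at the centre of the head's underside, z up the handle. The peg runs along x through the window, whose top edge rests on it: lift 11 to 23 mm, then draw off past the tip
- stamp2: roll stamp hanging on a peg (or absent), 0.1 to 0.2 kg: round metal head 56 mm in diameter, z = 0 to 18 mm; flat wooden handle 30 mm wide (y), 12 mm thick (x), up to z = 76 mm, with a window 16 mm wide at z = 30 to 62 mm; origin at the centre of the head's underside, z up the handle. The peg runs along x through the window, whose top edge rests on it: lift 11 to 23 mm, then draw off past the tip
- stamp3: roll stamp hanging on a peg (or absent), 0.1 to 0.2 kg: round metal head 56 mm in diameter, z = 0 to 18 mm; flat wooden handle 30 mm wide (y), 12 mm thick (x), up to z = 76 mm, with a window 16 mm wide at z = 30 to 62 mm; origin at the centre of the head's underside, z up the handle. The peg runs along x through the window, whose top edge rests on it: lift 11 to 23 mm, then draw off past the tip
- jar: white stoneware jar, 90 mm in diameter, 140 mm high, origin under its centre; not part of the work
- mug: brown clay mug, 80 mm in diameter, 100 mm high, origin under its centre; not part of the work
- weight: iron scale weight, 64 mm in diameter, 82 mm high, origin under its centre; not part of the work
Mind the look-alikes: they are no part of the job. Leave any yellow look-alike of the stamp2 alone. What is shaped like the stamp0 but orange is not meant.

How it is judged:
By the outcome, as a careful person would: the job done as asked, in the order asked, and still so for the second after the job is handed in, with the robot touching nothing.
Of stamp0, stamp1, stamp2, stamp3 only 2 to 4 are there at a start; the rules pass over those that are not, and their reading is None.
At some moment in a run one of lid, stamp0, stamp1, stamp2, stamp3 may be knocked a few centimetres aside while the robot is not near it.
It also fails if it takes over 210 s, if anything falls off the work surface, if the arm or the gripper's body presses on something with over 40 N, if the wrist force passes 120 N, or if a joint passes its speed limit or range.

ROBOT

A 6-joint arm with a two-finger parallel gripper is mounted at the origin on the work surface. World frame = base frame: x ahead of the robot, y to its left, z up, the work surface at z = 0. Lengths are in m, angles in rad, forces in N, time in s.
With the tool pointing down it reaches from about 0.225 to 0.725 m from the base axis. Payload 3.1 kg.
Tool frame: the origin (TCP) lies midway between the tips of the shut fingers; the grasp point (between the pads) lies 19 mm behind it; z points along the fingers, y is the line along which they close (so a half turn about z gives the same grasp; the last joint's range is limited). The gripper opens to 85 mm and grips with 20 to 120 N. Pads are 22 mm wide; open, the fingers measure 114 mm over their backs; the gripper's body (76 mm by 85 mm) begins 54 mm behind the grasp point. The pads swing forward as they close: fully open they stand 13 mm farther back than shut.
Start: joints at [-1.36, 0.048, 0.099, 1.622, 0, 1.443], TCP at [0.174, -0.495, 0.231] pointing down, gripper open.
Joint ranges: [-2.91, 2.91], [-0.99, 1.94], [-1.21, 1.42], [-2.12, 2.29], [-1.49, 1.47], [-3.14, 3.14]. Speed limits (rad/s): [2.79, 2.79, 3.14, 3.14, 3.14, 3.14].

INTERFACE

Orientations are given as [roll, pitch, yaw] about the fixed x, y, z axes, in that order (R = Rz(yaw) Ry(pitch) Rx(roll)).
In Python, from cell import read_state, camera, camera_info, job_done gives the robot as it stands.
- The arm moves only by the shell command python3 -m creep 'ROWS' [FORCE]. ROWS is JSON, a list of rows, each a list of 3 entries, a list of its own where there are three numbers: the shift along the tool's x, y, z in m, then the turn, a rotation vector about the tool's x, y, z in rad, then the finger opening in m, from 0 to 0.0854. A call has 1 to 8 rows; each row is the pose to reach, as a shift and turn from the pose commanded when the call began, along the tool's axes at that moment; what a row does not reach only later rows make up. A row lasts 1/12 s, in which the tool goes at most 41.7 mm and 7.16 degrees, less where a joint would pass 70% of its speed; a pose out of reach is approached as far as the arm can. A call with a gripper value outside its range is refused whole. The fingers move at their own pace and stop on an object; FORCE is the grip in N (left out, the last holds). Time passes only in rows, so rows that repeat a pose let the fingers close. It gives the time, the measured TCP pose, the force, the opening and the grip force at its end, in the units of the state.
- read_state(): the state, without advancing time (a new reading comes with each control period).
- camera(name): name is "side" or "top"; returns the picture (400x640x3 uint8, red, green, blue); there is no depth.
- camera_info(name): a dict with "fx", "fy", "cx", "cy" (pixels), "eye" and "attitude" of the camera in the world. Camera axes: x right, y up, looking along -z (the intrinsics and any distortion apply to the point x, -y, -z); pixel columns grow to the right and rows downward; lengths in m; the calibration is good to about 2 mm. A picture is of the moment at which its call begins. camera_info takes no time and is no camera call.
- job_done(): hands the job in; it is judged then, once.
The state is a dict: "t": time; "joints": joint angles; "qvel": joint speeds; "joint_efforts": joint torques, N m; "tcp_pos": TCP position; "tcp_rot": TCP orientation; "force": force on the tool from outside, world axes, zero at the start; "wrist_torque": the same for the moment, N m; "finger_gap": finger opening in m; "gripper_force": force on a finger pad.
Only numpy, scipy, OpenCV 4.12 (cv2) and the standard library are available. Lean on these libraries where they do the work, as an engineer would, in place of code of your own. Each camera call takes 0.05 s, during which the arm holds its last target. There are 200 camera calls.

## Working session

There is one attempt and no reset: what is moved stays moved. The work goes in short steps, Python scripts to look and compute and a shell command to move; the robot and the scene stay as the last step left them, time stands still between calls to the robot, and variables do not carry over. Pictures are saved under pics/ and viewed, at most 14 in all, crops included, and the job is handed in when it is done.

```bash
ls; mkdir -p pics; python3 - <<'E'
from cell import *
import cv2
for n in("side","top"):
    print(camera_info(n)); cv2.imwrite(f"pics/{n}0.png",cv2.cvtColor(camera(n),cv2.COLOR_RGB2BGR))
s=read_state();print(s)
E
```

```text
pics
{'fx': 491.56694385540385, 'fy': 491.56694385540385, 'cx': 316.9300190377941, 'cy': 203.8996260315473, 'eye': array([ 0.20452629, -1.11403928,  1.01069922]), 'attitude': array([ 9.17347089e-01,  7.51221189e-04, -3.34345375e-01])}
{'fx': 509.84836178347115, 'fy': 509.84836178347115, 'cx': 318.1406182114289, 'cy': 200.96739087974802, 'eye': array([ 0.3043185 , -0.00361564,  1.61776997]), 'attitude': array([ 0.18942851, -0.01149358, -1.58039151])}
{'t': 0.1, 'joints': array([-1.35978956e+00,  4.86502410e-02,  9.77321101e-02,  1.62202276e+00,
        8.85089130e-06,  1.44299741e+00]), 'qvel': array([-1.58776955e-03, -2.34144524e-03,  5.11282768e-03,  5.55916467e-05,
        9.90452523e-04,  4.18378591e-04]), 'joint_efforts': array([ 2.24341638e-03, -3.39850187e+01,  3.20936430e+01,  1.57736364e-02,
       -1.62442484e-04, -4.59753750e-06]), 'tcp_pos': array([ 0.17436072, -0.49459751,  0.23023676]), 'tcp_rot': array([-3.13946671e+00, -2.82105787e-04,  3.38805380e-01]), 'force': array([-0.22198509,  0.02137766, -0.49850185]), 'wrist_torque': array([0.00510427, 0.03877955, 0.00589904]), 'gripper_force': 0.0, 'finger_gap': 0.08532277450238925}
```

View pics/side0.png

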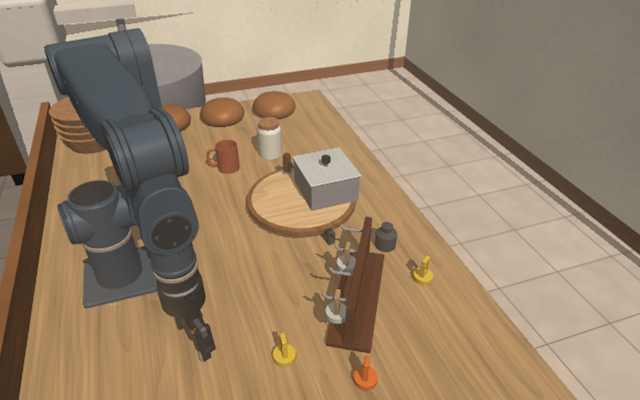

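View pics/top0.png

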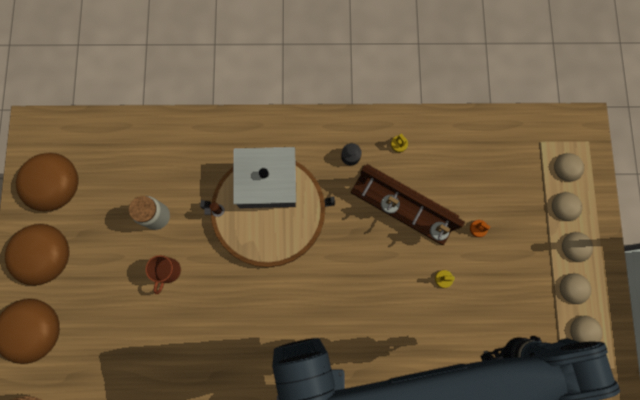

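Side view: knob (326,160), turn peg (287,160), two grey stamps on the stand at (347,262) and (337,312). Look-alikes: yellow at (284,355) and (424,275), orange at (366,377). Top view: knob (264,173), peg (212,207), stamps on pegs 2 and 4 at (390,204) and (440,231), orange (480,228), yellow (399,144) and (444,279), weight (351,154), jar (145,210), mug (162,270). I take the grey stamps on the pegs, and check them in a close crop.

```bash
cat > h.py <<'E'
import numpy as np, cv2, sys
from cell import *
from scipy.spatial.transform import Rotation as R
def cam(n):
    c=camera_info(n); return c,R.from_euler('xyz',c['attitude']).as_matrix()
def ray(n,p):
    c,M=cam(n); d=M@np.array([(p[0]-c['cx'])/c['fx'],-(p[1]-c['cy'])/c['fy'],-1.]); return c['eye'],d/np.linalg.norm(d)
def plane(n,p,z):
    e,d=ray(n,p); return e+d*(z-e[2])/d[2]
def tri(ps,pt):
    (a,u),(b,v)=ray('side',ps),ray('top',pt)
    s=np.linalg.lstsq(np.c_[u,-v],b-a,rcond=None)[0]; p,q=a+s[0]*u,b+s[1]*v
    return (p+q)/2,np.linalg.norm(p-q)
def proj(n,P):
    c,M=cam(n); q=M.T@(np.asarray(P,float)-c['eye']); return np.array([c['cx']+c['fx']*q[0]/-q[2],c['cy']+c['fy']*q[1]/q[2]])
def save(name,box=None,k=1,f=None):
    im=cv2.cvtColor(camera(name),cv2.COLOR_RGB2BGR); 
    if box: x,y,w,h=box; im=im[y:y+h,x:x+w]
    return cv2.resize(im,None,fx=k,fy=k,interpolation=cv2.INTER_CUBIC)
def tool(dw):   # world shift -> tool shift
    M=R.from_euler('xyz',read_state()['tcp_rot']).as_matrix(); return M.T@np.asarray(dw)
def st():
    s=read_state(); print('t',round(s['t'],2),'tcp',s['tcp_pos'].round(4),s['tcp_rot'].round(3),'F',s['force'].round(1),'gap',round(s['finger_gap'],4),'gf',round(s['gripper_force'],1))
def goto(P,yaw=None):
    """tool-axes shift and turn to reach TCP P (pointing down, yaw)"""
    s=read_state();M=R.from_euler('xyz',s['tcp_rot'])
    print('shift',(M.inv().apply(np.asarray(P)-s['tcp_pos'])).round(4),end=' ')
    T=R.from_euler('xyz',[np.pi,0,s['tcp_rot'][2] if yaw is None else yaw])
    print('turn',(M.inv()*T).as_rotvec().round(4))
E
python3 - <<'E'
from h import *
print('knob',tri((326,160),(264,173)),'peg',tri((287,155),(212,207)))
a=save('side',(300,130,100,0+100),4); b=save('side',(310,210,90,140),4); t=save('top',(340,150,160,100),4)
W=np.zeros((600,800,3),np.uint8)
W[:400,:]=0
b=cv2.resize(b,(360,560)); t=cv2.resize(t,(440,275)); g=cv2.resize(save('top',(200,140,140,130),3),(320,297))
W[:560,:360]=b; W[:275,360:]=t; W[300:597,360:680]=g
cv2.imwrite('pics/c1.png',W)
E
```

```text
knob (array([0.66738264, 0.13437386, 0.16772526]), np.float64(0.0015803684321076068)) peg (array([0.58016334, 0.29410324, 0.1103204 ]), np.float64(0.006077348771430324))
```

View pics/c1.png

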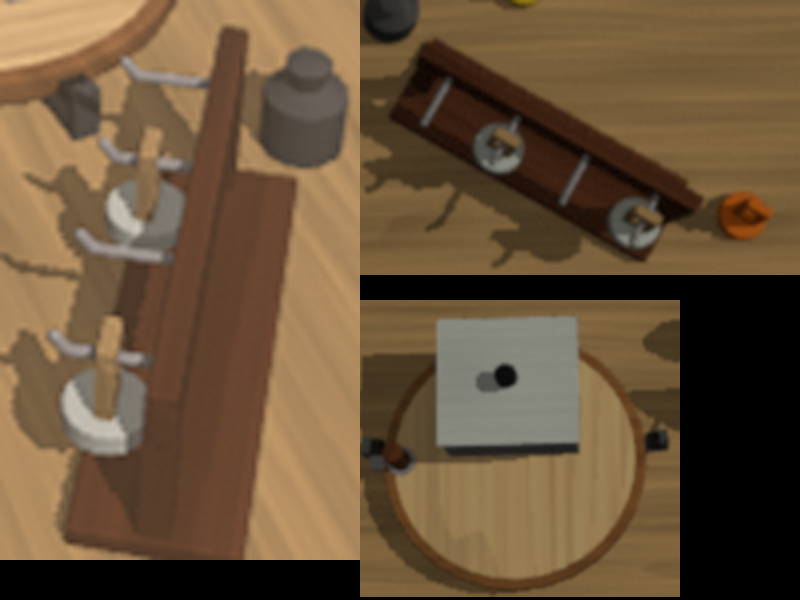

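The crop confirms it: the two grey-headed stamps hang on pegs 2 and 4, the other pegs are empty, and the orange one lies to the right on the bench. Next come precise measurements with colour masks.

```bash
cat > m.py <<'E'
from h import *
def blobs(n,lo,hi,box,amin=15,im=None):
    im=camera(n) if im is None else im
    h=cv2.cvtColor(im,cv2.COLOR_RGB2HSV); x,y,w,hh=box
    m=cv2.inRange(h,np.array(lo),np.array(hi))[y:y+hh,x:x+w]
    k,l,s,c=cv2.connectedComponentsWithStats(m)
    return [(int(s[i,4]),(c[i]+[x,y]).round(1).tolist(),(s[i,:4]+[x,y,0,0]).tolist()) for i in range(1,k) if s[i,4]>=amin]
E
python3 - <<'E'
from m import *
S,T=camera('side'),camera('top')
def hs(im,p): return cv2.cvtColor(im,cv2.COLOR_RGB2HSV)[p[1],p[0]].tolist()
print('samples peg',hs(S,(287,160)),hs(T,(213,208)),'lid',hs(T,(280,190)),'handle',hs(S,(347,250)),hs(T,(391,203)),'head',hs(S,(340,264)),hs(T,(384,207)),'beam',hs(T,(430,205)))
for n,im,bx in(('side',S,(310,140,30,30)),('top',T,(245,160,40,30))): print(n,'knob',blobs(n,(0,0,0),(180,255,45),bx,im=im))
for n,im,bx in(('side',S,(275,145,22,30)),('top',T,(195,192,40,30))): print(n,'peg',blobs(n,(0,90,0),(12,255,130),bx,im=im))
print('lid',blobs('top',(0,0,120),(180,50,255),(220,135,90,80),100,im=T))
print('headS',blobs('side',(0,0,110),(180,50,255),(310,210,60,125),8,im=S))
print('headT',blobs('top',(0,0,110),(180,50,255),(350,160,110,85),8,im=T))
print('hanS',blobs('side',(8,70,110),(25,200,255),(335,230,22,35),8,im=S),blobs('side',(8,70,110),(25,200,255),(325,280,22,35),8,im=S))
print('hanT',blobs('top',(8,60,110),(25,200,255),(380,190,22,25),4,im=T),blobs('top',(8,60,110),(25,200,255),(430,217,22,25),4,im=T))
for k,p in dict(mug=(162,270),jar=(147,213),y1=(444,279),y2=(399,144),or_=(480,228),wt=(351,156),br=(331,201)).items(): print(k,plane('top',p,.03).round(3))
E
```

```text
samples peg [11, 120, 104] [11, 182, 63] lid [36, 19, 136] handle [16, 114, 143] [15, 32, 64] head [24, 25, 194] [40, 18, 85] beam [10, 176, 58]
side knob []
top knob [(66, [263.0, 172.9], [259, 169, 9, 9])]
side peg [(78, [286.2, 160.6], [283, 154, 7, 18])]
top peg [(96, [214.7, 207.4], [209, 202, 13, 12])]
lid [(3170, [264.5, 174.9], [234, 147, 62, 56])]
headS [(48, [349.3, 228.5], [340, 224, 21, 8]), (24, [339.0, 247.9], [335, 245, 9, 6]), (15, [352.1, 250.5], [349, 249, 7, 4]), (253, [343.5, 265.6], [329, 255, 27, 21]), (33, [326.7, 296.0], [322, 293, 11, 6]), (17, [342.4, 299.1], [340, 298, 6, 3]), (275, [335.3, 313.4], [325, 303, 21, 21])]
headT [(32, [392.5, 209.1], [388, 207, 10, 5]), (30, [443.9, 235.9], [440, 233, 9, 6]), (10, [435.5, 236.0], [434, 235, 4, 3])]
hanS [(530, [344.8, 243.5], [335, 230, 22, 35])] [(350, [332.4, 295.2], [325, 280, 16, 35]), (14, [336.6, 281.9], [335, 280, 4, 6])]
hanT [(23, [393.5, 199.3], [390, 197, 8, 6])] [(22, [444.7, 227.5], [441, 225, 8, 6]), (27, [449.8, 238.0], [447, 233, 5, 9])]
mug [0.396 0.458 0.03 ]
jar [0.574 0.514 0.03 ]
y1 [ 0.36  -0.411  0.03 ]
y2 [ 0.795 -0.289  0.03 ]
or_ [ 0.518 -0.534  0.03 ]
wt [ 0.756 -0.132  0.03 ]
br [ 0.608 -0.066  0.03 ]
```

```bash
python3 - <<'E'
from m import *
T=camera('top');h=cv2.cvtColor(T,cv2.COLOR_RGB2HSV)
m=cv2.inRange(h,np.array((0,0,118)),np.array((180,50,255)));m[:, :225]=0;m[:,305:]=0;m[:140]=0;m[212:]=0
m=cv2.morphologyEx(m,cv2.MORPH_CLOSE,np.ones((13,13)))
c=max(cv2.findContours(m,0,2)[0],key=cv2.contourArea)
r=cv2.minAreaRect(c);print(r); b=cv2.boxPoints(r)
P=np.array([plane('top',p,.145) for p in b]);print(P.round(4),P.mean(0).round(4))
for i in range(4):
    d=P[(i+1)%4]-P[i];print(np.linalg.norm(d).round(4),np.degrees(np.arctan2(d[1],d[0])).round(1))
print('knob',tri((326,160),(263,172.9)),plane('top',(263,172.9),.168))
for s,t in(((287,156),(212,206)),((347.5,243.5),(393,200)),((338.5,290.5),(444.5,227.5))): print(tri(s,t), plane('top',t,.148))
# stand beam: dark brown in top
m=cv2.inRange(h,np.array((0,120,0)),np.array((14,255,110)));m[:,:345]=0;m[:,470:]=0;m[:155]=0;m[250:]=0
c=max(cv2.findContours(m,0,2)[0],key=cv2.contourArea);r=cv2.minAreaRect(c);print('stand',r,cv2.boxPoints(r).round(1).tolist())
# pegs tips: crop px top
for nm,s,t in(('tip1',(341.3,225.5),(365,194)),('tip2',(336,246),(390,207)),('tip3',(330.3,269),(415,223)),('tip4',(323.5,295),(440,240))): print(nm,tri(s,t))
E
```

```text
((264.5, 174.5), (55.0, 61.0), 90.0)
[[0.753  0.2273 0.145 ]
 [0.7519 0.0446 0.145 ]
 [0.5839 0.0448 0.145 ]
 [0.5853 0.2237 0.145 ]] [0.6685 0.1351 0.145 ]
0.1827 -90.3
0.168 179.9
0.1789 89.6
0.1678 1.2
knob (array([0.66838002, 0.1374739 , 0.16562065]), np.float64(0.001879128779117262)) [0.66683769 0.13741677 0.168     ]
(array([0.58224246, 0.29541118, 0.10551205]), np.float64(0.002384280910064928)) [0.57327369 0.2871724  0.148     ]
(array([ 0.58812763, -0.24294064,  0.15433375]), np.float64(0.00425987371018181)) [ 0.58722663 -0.24345455  0.148     ]
(array([ 0.50594593, -0.38915004,  0.15662672]), np.float64(0.005315171124445166)) [ 0.50449137 -0.39078834  0.148     ]
stand ((407.0366516113281, 205.5977783203125), (115.71931457519531, 33.84004211425781), 29.649864196777344) [[348.3999938964844, 191.6999969482422], [365.1000061035156, 162.3000030517578], [465.70001220703125, 219.5], [449.0, 248.89999389648438]]
tip1 (array([ 0.60569694, -0.16153106,  0.14667732]), np.float64(0.0008250647581805711))
tip2 (array([ 0.56450728, -0.23365837,  0.14610262]), np.float64(0.004437705604275377))
tip3 (array([ 0.51921391, -0.30599256,  0.14450078]), np.float64(0.0005849659945673549))
tip4 (array([ 0.47220377, -0.37798909,  0.14166986]), np.float64(0.006965425981653205))
```

```bash
python3 -c "
from h import *
goto((.583,.2925,.235),np.pi/2)"
```

```text
shift [ 0.6471 -0.607  -0.0037] turn [-2.000e-04 -1.000e-04 -1.232e+00]
```

```bash
r='x'; python3 -m creep '[[[0.03,-0.03,0],[0,0,0],0.085],[[0.06,-0.057,0],[0,0,0],0.085],[[0.09,-0.085,0],[0,0,0],0.085],[[0.12,-0.113,0],[0,0,0],0.085],[[0.15,-0.14,0],[0,0,0],0.085],[[0.18,-0.169,0],[0,0,0],0.085],[[0.21,-0.197,0],[0,0,0],0.085],[[0.24,-0.225,0],[0,0,0],0.085]]' && python3 -m creep '[[[0.03,-0.03,0],[0,0,0],0.085],[[0.06,-0.057,0],[0,0,0],0.085],[[0.09,-0.085,0],[0,0,0],0.085],[[0.12,-0.113,0],[0,0,0],0.085],[[0.15,-0.14,0],[0,0,0],0.085],[[0.18,-0.169,0],[0,0,0],0.085],[[0.21,-0.197,0],[0,0,0],0.085],[[0.24,-0.225,0],[0,0,0],0.085]]' && python3 -m creep '[[[0.03,-0.03,0],[0,0,-0.12],0.085],[[0.06,-0.057,0],[0,0,-0.24],0.085],[[0.09,-0.085,0],[0,0,-0.36],0.085],[[0.12,-0.113,0],[0,0,-0.48],0.085],[[0.15,-0.14,0],[0,0,-0.6],0.085],[[0.167,-0.157,0],[0,0,-0.72],0.085],[[0.167,-0.157,0],[0,0,-0.84],0.085],[[0.167,-0.157,0],[0,0,-0.96],0.085]]'; python3 -c "
from h import *
goto((.583,.2925,.235),np.pi/2)"
```

```text
t: 1.12
tcp_pos: [0.3265, -0.2015, 0.2316]
tcp_rot: [3.14, -0.001, 0.338]
force: [1.2, -0.1, 0.3]
finger_gap: 0.0846
gripper_force: 0.0
t: 1.78
tcp_pos: [0.4782, 0.0911, 0.2316]
tcp_rot: [3.141, -0.001, 0.339]
force: [0.4, 0.1, 1.0]
finger_gap: 0.085
gripper_force: 0.0
t: 2.45
tcp_pos: [0.5831, 0.2943, 0.2295]
tcp_rot: [-3.14, 0.001, 1.307]
force: [-0.9, -0.0, 0.5]
finger_gap: 0.0847
gripper_force: 0.0
shift [-0.0018  0.0003 -0.0054] turn [-0.0018  0.0009 -0.2634]
```

```bash
python3 -m creep '[[[-0.002,0,0.03],[0,0,-0.13],0.085],[[-0.002,0,0.06],[0,0,-0.263],0.085],[[-0.002,0,0.09],[0,0,-0.263],0.085],[[-0.002,0,0.12],[0,0,-0.263],0.085],[[-0.002,0,0.145],[0,0,-0.263],0.085],[[-0.002,0,0.16],[0,0,-0.263],0.085],[[-0.002,0,0.16],[0,0,-0.263],0.04],[[-0.002,0,0.16],[0,0,-0.263],0.02]]' 25 && python3 -m creep '[[[0,0,0],[0,0,0],0.015],[[0,0,0],[0,0,0],0.015],[[0,0,0],[0,0,0],0.015],[[0,0,0],[0,0,0],0.015],[[0,0,0],[0,0,0],0.015]]' 25
```

```text
t: 3.12
tcp_pos: [0.5814, 0.2901, 0.07]
tcp_rot: [-3.139, 0.001, 1.562]
force: [0.5, 0.3, -0.2]
finger_gap: 0.0635
gripper_force: 0.0
t: 3.53
tcp_pos: [0.5804, 0.2911, 0.0742]
tcp_rot: [-3.139, -0.001, 1.563]
force: [-6.1, 0.1, 6.9]
finger_gap: 0.0272
gripper_force: 25.6
```

```bash
python3 -m creep '[[[-0.0008,-0.0162,0],[0,0,0],0.015],[[-0.0046,-0.0375,0],[0,0,0],0.015],[[-0.0123,-0.0606,0],[0,0,0],0.015],[[-0.025,-0.0844,0],[0,0,0],0.015],[[-0.0416,-0.1057,0],[0,0,0],0.015],[[-0.0617,-0.1238,0],[0,0,0],0.015],[[-0.0846,-0.1381,0],[0,0,0],0.015],[[-0.1097,-0.1482,0],[0,0,0],0.015]]' 25; python3 -c "
from h import *
for th in (83,93,103,113,123,133,143,152,160,167,173,178,182): 
  a=np.radians(th);b=np.radians(73); print(th,(.155*(np.cos(a)-np.cos(b))).round(4),(-.155*(np.sin(a)-np.sin(b))).round(4))"
```

```text
t: 4.2
tcp_pos: [0.4359, 0.1838, 0.0744]
tcp_rot: [3.132, -0.005, 1.566]
force: [8.8, 7.7, -2.4]
finger_gap: 0.0271
gripper_force: 29.1
83 -0.0264 -0.0056
93 -0.0534 -0.0066
103 -0.0802 -0.0028
113 -0.1059 0.0055
123 -0.1297 0.0182
133 -0.151 0.0349
143 -0.1691 0.0549
152 -0.1822 0.0755
160 -0.191 0.0952
167 -0.1963 0.1134
173 -0.1992 0.1293
178 -0.2002 0.1428
182 -0.2002 0.1536
```

```bash
python3 -m creep '[[[-0.0264,-0.0056,0],[0,0,0],0.015],[[-0.0534,-0.0066,0],[0,0,0],0.015],[[-0.0802,-0.0028,0],[0,0,0],0.015],[[-0.1059,0.0055,0],[0,0,0],0.015],[[-0.1297,0.0182,0],[0,0,0],0.015],[[-0.151,0.0349,0],[0,0,0],0.015],[[-0.1691,0.0549,0],[0,0,0],0.015],[[-0.1822,0.0755,0],[0,0,0],0.015]]' 25 && python3 -m creep '[[[-0.006,0.012,0],[0,0,0],0.015],[[-0.0105,0.024,0],[0,0,0],0.015],[[-0.014,0.036,0],[0,0,0],0.015],[[-0.0165,0.048,0],[0,0,0],0.015],[[-0.0175,0.058,0],[0,0,0],0.015],[[-0.018,0.068,0],[0,0,0],0.015],[[-0.018,0.074,0],[0,0,0],0.015],[[-0.018,0.077,0],[0,0,0],0.015]]' 25
```

```text
t: 4.87
tcp_pos: [0.5015, -0.0094, 0.0742]
tcp_rot: [-3.129, 0.019, 1.56]
force: [-19.9, -21.5, 17.7]
finger_gap: 0.026
gripper_force: 25.1
t: 5.53
tcp_pos: [0.5869, -0.0386, 0.075]
tcp_rot: [3.136, 0.038, 1.551]
force: [-2.4, -39.4, 1.1]
finger_gap: 0.0195
gripper_force: 31.4
```

```bash
python3 -m creep '[[[0,0,0],[0,0,0],0.06],[[0,0,0],[0,0,0],0.085],[[0,0,0],[0,0,0],0.085],[[0,0,0],[0,0,0],0.085]]' && python3 - <<'E'
from h import *
st(); goto((.583,-.019,.235),np.pi/2)
W=np.vstack([save('side',(240,120,160,130),3),save('top',(190,130,160,60+10),3)])[:600]
cv2.imwrite('pics/t1.png',np.hstack([save('side',(230,120,140,130),2.8),save('top',(190,130,140,150),2.8)[:364]]))
E
```

```text
t: 5.87
tcp_pos: [0.5846, -0.0191, 0.0724]
tcp_rot: [3.14, -0.001, 1.562]
force: [-0.2, -0.0, -0.4]
finger_gap: 0.0664
gripper_force: 0.0
t 5.87 tcp [ 0.5846 -0.0191  0.0724] [ 3.140e+00 -1.000e-03  1.562e+00] F [-0.2 -0.  -0.4] gap 0.0664 gf 0.0
shift [ 1.000e-04 -1.300e-03 -1.626e-01] turn [ 0.0018 -0.0005 -0.0085]
```

View pics/t1.png

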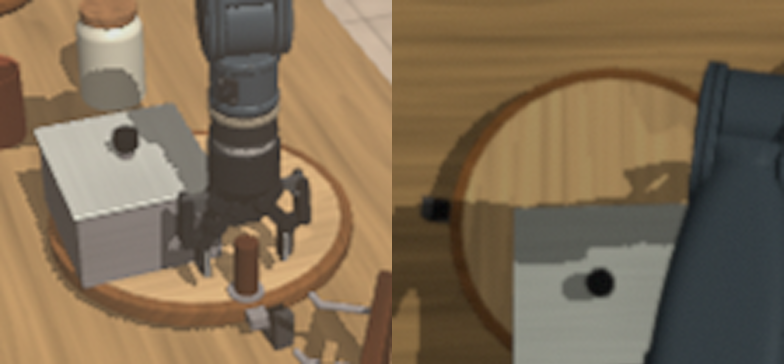

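```bash
python3 -m creep '[[[0,0,-0.03],[0,0,0],0.085],[[0,0,-0.06],[0,0,0],0.085],[[0,0,-0.1],[0,0,0],0.085],[[0,0,-0.14],[0,0,0],0.085],[[-0.03,0,-0.15],[0,0,0],0.085],[[-0.07,0,-0.15],[0,0,0],0.085],[[-0.11,0,-0.15],[0,0,0],0.085],[[-0.15,0,-0.15],[0,0,0],0.085]]' >/dev/null; python3 - <<'E'
from h import *
cv2.imwrite('pics/t2.png',np.hstack([save('side',(230,120,140,130),2.8),save('top',(190,130,145,150),2.8)[:364]]))
E
```

```text
(no output)
```

View pics/t2.png

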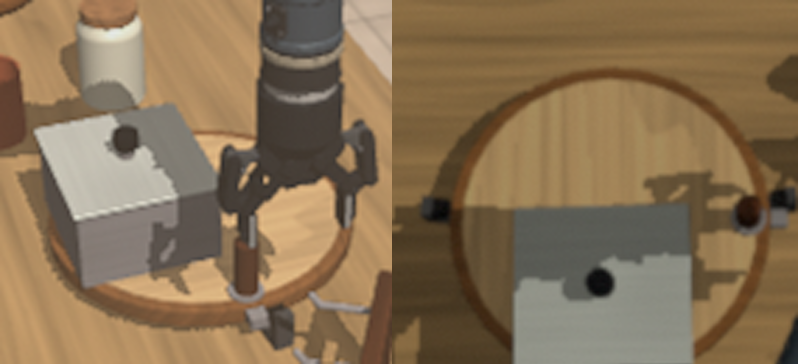

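```bash
python3 - <<'E'
from m import *
S,T=camera('side'),camera('top');h=cv2.cvtColor(T,cv2.COLOR_RGB2HSV)
kt=blobs('top',(0,0,0),(180,255,45),(250,218,30,26),im=T);ks=blobs('side',(0,0,0),(180,255,60),(264,158,22,22),im=S)
print(kt,ks)
pt=blobs('top',(0,90,0),(14,255,130),(305,195,22,22),im=T);print(pt)
print('peg',plane('top',(317.3,205.8),.115))
if kt and ks: print('knob',tri(ks[0][1],kt[0][1]),plane('top',kt[0][1],.168))
# near/far edges of the lid: grey mask
m=cv2.inRange(h,np.array((0,0,60)),np.array((180,45,255)));m[:,:225]=0;m[:,305:]=0;m[:195]=0;m[285:]=0
m=cv2.morphologyEx(m,cv2.MORPH_CLOSE,np.ones((15,15)))
c=max(cv2.findContours(m,0,2)[0],key=cv2.contourArea);r=cv2.minAreaRect(c);print(r)
P=np.array([plane('top',p,.145) for p in cv2.boxPoints(r)]);print(P.round(3),P.mean(0))
st()
E
```

```text
[(67, [263.6, 230.6], [259, 226, 10, 10])] []
[(125, [319.1, 204.9], [313, 195, 12, 22])]
peg [ 0.57755828 -0.02099261  0.115     ]
((264.5, 232.5), (59.0, 63.0), 90.0)
[[0.582 0.227 0.145]
 [0.581 0.042 0.145]
 [0.408 0.042 0.145]
 [0.41  0.223 0.145]] [0.49541013 0.13333545 0.145     ]
t 6.93 tcp [ 0.5823 -0.17    0.2209] [-3.141e+00 -1.000e-03  1.560e+00] F [ 0.1 -0.4  0.1] gap 0.0851 gf 0.0
```

```bash
python3 -m creep '[[[0.03,-0.02,0],[0,0,0],0.0],[[0.07,-0.04,0],[0,0,0],0.0],[[0.11,-0.062,0],[0,0,0],0.0],[[0.15,-0.062,0],[0,0,0],0.0],[[0.15,-0.062,0.035],[0,0,0],0.0],[[0.15,-0.062,0.075],[0,0,0],0.0],[[0.15,-0.062,0.115],[0,0,0],0.0],[[0.15,-0.062,0.144],[0,0,0],0.0]]' && python3 -m creep '[[[0,0.012,0],[0,0,0],0.0],[[0,0.024,0],[0,0,0],0.0],[[0,0.031,0],[0,0,0],0.0],[[0,0.034,0],[0,0,0],0.0],[[0,0.037,0],[0,0,0],0.0],[[0,0.04,0],[0,0,0],0.0],[[0,0.042,0],[0,0,0],0.0],[[0,0.042,0],[0,0,0],0.0]]'
```

```text
t: 7.6
tcp_pos: [0.5199, -0.016, 0.0743]
tcp_rot: [-3.139, -0.001, 1.566]
force: [-0.2, 0.8, -0.5]
finger_gap: -0.0
gripper_force: 0.0
t: 8.27
tcp_pos: [0.5588, -0.0181, 0.0781]
tcp_rot: [-3.131, -0.001, 1.563]
force: [-13.8, 2.3, 8.7]
finger_gap: -0.0002
gripper_force: 6.8
```

```bash
python3 -m creep '[[[0,0.003,0],[0,0,0],0.0],[[0,0.006,0],[0,0,0],0.0],[[0,0.006,0],[0,0,0],0.0],[[0,0.006,0],[0,0,0],0.0]]' && python3 -m creep '[[[0,-0.01,0],[0,0,0],0.0],[[0,-0.03,0],[0,0,0],0.0],[[0,-0.05,0],[0,0,0],0.0],[[0,-0.05,-0.04],[0,0,0],0.0],[[0,-0.05,-0.08],[0,0,0],0.04],[[0,-0.05,-0.12],[0,0,0],0.085],[[0,-0.05,-0.16],[0,0,0],0.085],[[0,-0.05,-0.18],[0,0,0],0.085]]' && python3 - <<'E'
from h import *
S=save('side',(230,120,100,100),3.5);T=save('top',(230,190,100,100),3.5);cv2.imwrite('pics/t3.png',np.hstack([S,T]))
print(plane('top',(263.6,230.6),.168))
goto((.497,.137,.26),np.pi/2)
E
```

```text
t: 8.6
tcp_pos: [0.5588, -0.0181, 0.0782]
tcp_rot: [-3.119, -0.001, 1.562]
force: [-27.8, 1.5, 17.5]
finger_gap: -0.0002
gripper_force: 14.2
t: 9.27
tcp_pos: [0.5213, -0.0189, 0.2642]
tcp_rot: [3.132, 0.001, 1.562]
force: [0.8, -0.6, 1.1]
finger_gap: 0.0482
gripper_force: 0.0
[0.4969869  0.13387817 0.168     ]
shift [ 0.1559 -0.027   0.0038] turn [ 0.0123  0.0019 -0.0088]
```

View pics/t3.png

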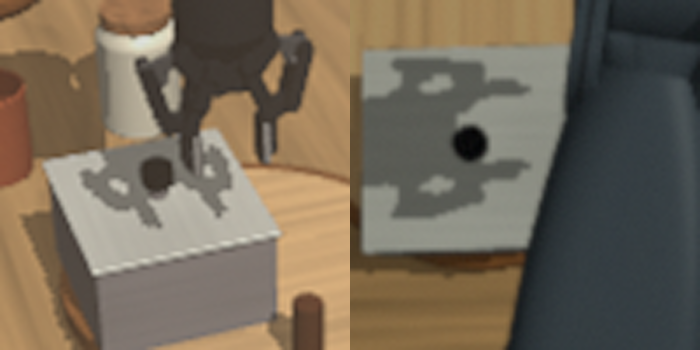

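```bash
python3 -c "
from h import *
print(tri((274.9,170),(264.3,230.9)))"; python3 -m creep '[[[0.04,-0.007,0],[0.012,0.002,-0.009],0.085],[[0.08,-0.015,0],[0.012,0.002,-0.009],0.085],[[0.12,-0.025,0],[0.012,0.002,-0.009],0.085],[[0.153,-0.0245,0],[0.012,0.002,-0.009],0.085],[[0.153,-0.0245,0],[0.012,0.002,-0.009],0.085],[[0.153,-0.0245,0.04],[0.012,0.002,-0.009],0.085],[[0.153,-0.0245,0.08],[0.012,0.002,-0.009],0.085],[[0.153,-0.0245,0.1],[0.012,0.002,-0.009],0.085]]'; python3 -c "
from h import *
goto((.4965,.134,.149),np.pi/2)"
```

```text
(array([0.4973903 , 0.13166423, 0.16819006]), np.float64(0.002626327443999978))
t: 10.03
tcp_pos: [0.494, 0.1342, 0.152]
tcp_rot: [-3.123, -0.001, 1.572]
force: [-0.2, -0.2, -1.2]
finger_gap: 0.085
gripper_force: 0.0
shift [-0.0002  0.0025  0.0029] turn [-0.0186 -0.0009  0.0011]
```

```bash
python3 -m creep '[[[0,0.0025,0],[-0.015,0,0],0.085],[[0,0.0025,0],[-0.015,0,0],0.085],[[0,0.0025,0],[-0.015,0,0],0.085]]'; python3 -c "
from h import *
goto((.4965,.134,.149),np.pi/2)"
```

```text
t: 10.28
tcp_pos: [0.5, 0.1342, 0.1589]
tcp_rot: [3.136, -0.002, 1.571]
force: [-0.5, 0.2, 0.4]
finger_gap: 0.085
gripper_force: 0.0
shift [-0.0002 -0.0036  0.0099] turn [ 0.0055 -0.0023 -0.0003]
```

```bash
python3 -m creep '[[[0,-0.003,0.005],[0.004,0,0],0.085],[[0,-0.003,0.009],[0.004,0,0],0.085],[[0,-0.003,0.009],[0.004,0,0],0.085],[[0,-0.003,0.009],[0.004,0,0],0.02],[[0,-0.003,0.009],[0.004,0,0],0.01],[[0,-0.003,0.009],[0.004,0,0],0.01],[[0,-0.003,0.009],[0.004,0,0],0.01],[[0,-0.003,0.009],[0.004,0,0],0.01]]' 50; python3 -m creep '[[[0,0,0],[0,0,0],0.01],[[0,0,0],[0,0,0],0.01],[[0,0,0],[0,0,0],0.01],[[0,0,0],[0,0,0],0.01]]' 50;
```

```text
t: 10.95
tcp_pos: [0.4974, 0.1344, 0.1491]
tcp_rot: [3.14, -0.002, 1.571]
force: [0.9, 0.4, -1.8]
finger_gap: 0.0283
gripper_force: 49.4
t: 11.28
tcp_pos: [0.4973, 0.1344, 0.149]
tcp_rot: [3.14, -0.002, 1.571]
force: [2.4, 0.2, 2.9]
finger_gap: 0.0285
gripper_force: 49.8
```

```bash
python3 -m creep '[[[0,0,-0.01],[0,0,0],0.01],[[0,0,-0.025],[0,0,0],0.01],[[0,0,-0.045],[0,0,0],0.01],[[0,0,-0.065],[0,0,0],0.01],[[0,0,-0.085],[0,0,0],0.01],[[-0.02,-0.01,-0.09],[0,0,0],0.01],[[-0.05,-0.025,-0.09],[0,0,0],0.01],[[-0.08,-0.04,-0.09],[0,0,0],0.01]]' && python3 -m creep '[[[-0.03,-0.015,0],[0,0,0],0.01],[[-0.06,-0.03,0],[0,0,0],0.01],[[-0.09,-0.045,0],[0,0,0],0.01],[[-0.12,-0.06,0],[0,0,0],0.01],[[-0.15,-0.08,0],[0,0,0],0.01],[[-0.17,-0.09,0],[0,0,0],0.01],[[-0.184,-0.097,0],[0,0,0],0.01],[[-0.184,-0.097,0],[0,0,0],0.01]]' && python3 -m creep '[[[0,0,0.03],[0,0,0],0.01],[[0,0,0.06],[0,0,0],0.01],[[0,0,0.09],[0,0,0],0.01],[[0,0,0.12],[0,0,0],0.01],[[0,0,0.15],[0,0,0],0.01],[[0,0,0.175],[0,0,0],0.01],[[0,0,0.195],[0,0,0],0.01],[[0,0,0.195],[0,0,0],0.01]]'
```

```text
t: 11.95
tcp_pos: [0.4548, 0.054, 0.2377]
tcp_rot: [-3.137, -0.002, 1.573]
force: [0.6, -1.4, -3.2]
finger_gap: 0.0289
gripper_force: 50.1
t: 12.62
tcp_pos: [0.3568, -0.1314, 0.2368]
tcp_rot: [-3.136, -0.003, 1.566]
force: [0.9, 0.7, -3.6]
finger_gap: 0.0287
gripper_force: 50.2
t: 13.28
tcp_pos: [0.3541, -0.1257, 0.0371]
tcp_rot: [-3.129, -0.009, 1.572]
force: [-1.6, 1.2, -4.4]
finger_gap: 0.0286
gripper_force: 50.2
```

```bash
python3 -m creep '[[[0,0,0],[0,0,0],0.01],[[0,0,0.006],[0,0,0],0.01],[[0,0,0.012],[0,0,0],0.01],[[0,0,0.017],[0,0,0],0.01],[[0,0,0.021],[0,0,0],0.01],[[0,0,0.024],[0,0,0],0.01],[[0,0,0.027],[0,0,0],0.01],[[0,0,0.027],[0,0,0],0.01]]' 
```

```text
t: 13.95
tcp_pos: [0.3592, -0.1295, 0.0169]
tcp_rot: [-3.141, -0.002, 1.571]
force: [-3.6, 1.2, 2.9]
finger_gap: 0.0285
gripper_force: 51.1
```

```bash
python3 -m creep '[[[0,0,0],[0,0,0],0.04],[[0,0,0],[0,0,0],0.06],[[0,0,0],[0,0,0],0.085],[[0,0,0],[0,0,0],0.085],[[0,0,-0.03],[0,0,0],0.085],[[0,0,-0.07],[0,0,0],0.085],[[0,0,-0.11],[0,0,0],0.085],[[0,0,-0.15],[0,0,0],0.085]]' && python3 -m creep '[[[0,-0.02,-0.04],[0,0,0],0.085],[[0.04,-0.04,-0.06],[0,0,0],0.085],[[0.08,-0.06,-0.06],[0,0,0],0.085],[[0.12,-0.08,-0.06],[0,0,0],0.085],[[0.16,-0.08,-0.06],[0,0,0],0.085],[[0.16,-0.08,-0.06],[0,0,0],0.085],[[0.16,-0.08,-0.06],[0,0,0],0.085],[[0.16,-0.08,-0.06],[0,0,0],0.085]]'; python3 - <<'E'
from h import *
st()
W=np.zeros((600,800,3),np.uint8)
s=save('side',(220,150,160,190),3);t=save('top',(240,150,240,200),1.33*1)
t=cv2.resize(save('top',(335,150,120,100),2.6),None,fx=1,fy=1)
W[:570,:480]=s[:,:480];W[:260,480:480+312]=t
t2=save('top',(230,140,250,200),1.25); W[300:550,480:480+312]=t2[:250,:312]
cv2.imwrite('pics/t4.png',W)
E
```

```text
t: 14.62
tcp_pos: [0.3589, -0.1294, 0.1672]
tcp_rot: [-3.14, -0.002, 1.571]
force: [1.4, -0.5, -1.1]
finger_gap: 0.0849
gripper_force: 0.0
t: 15.28
tcp_pos: [0.2796, 0.0304, 0.2265]
tcp_rot: [3.141, -0.001, 1.574]
force: [-0.3, -0.7, -0.3]
finger_gap: 0.0851
gripper_force: 0.0
t 15.28 tcp [0.2796 0.0304 0.2265] [ 3.141e+00 -1.000e-03  1.574e+00] F [-0.3 -0.7 -0.3] gap 0.0851 gf 0.0
```

View pics/t4.png

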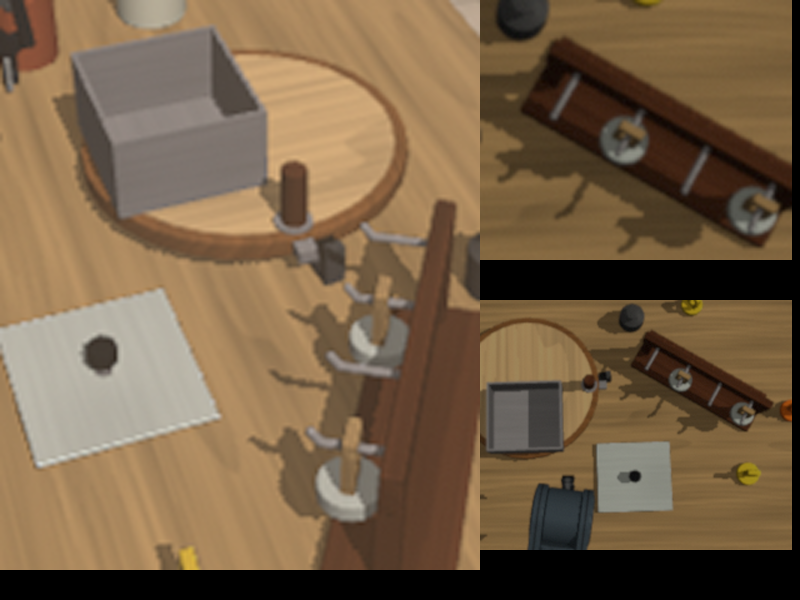

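```bash
python3 - <<'E'
from h import *
for s,t in(((348,243.5),(392.7,200)),((337.7,291.3),(443.5,228.1))): print(tri(s,t),plane('top',t,.148))
# beam top edge line in top view by thresholding brightness along columns
T=camera('top'); 
cl=cv2.Canny(cv2.GaussianBlur(T,(0,0),.8),40,120); m=np.zeros_like(cl); m[155:255,345:475]=1
for l in cv2.HoughLinesP(cl*m,1,np.pi/720,30,minLineLength=35,maxLineGap=6)[:,0]:
    a,b=plane('top',l[:2],.15),plane('top',l[2:],.15);d=b-a
    print(l,a.round(3)[:2],b.round(3)[:2],np.degrees(np.arctan2(-d[0],-d[1])).round(1))
E
```

```text
(array([ 0.58903211, -0.24239495,  0.15337243]), np.float64(0.00569398832047076)) [ 0.58723315 -0.24257053  0.148     ]
(array([ 0.50479599, -0.38725344,  0.15237544]), np.float64(0.005323950750076)) [ 0.50275278 -0.38776631  0.148     ]
[368 164 459 217] [ 0.696 -0.173] [ 0.535 -0.435] 31.7
[352 165 461 227] [ 0.694 -0.125] [ 0.505 -0.439] 31.0
[388 215 423 235] [ 0.542 -0.227] [ 0.483 -0.326] 30.9
[370 179 448 224] [ 0.651 -0.177] [ 0.514 -0.401] 31.3
[351 193 393 218] [ 0.609 -0.12 ] [ 0.533 -0.241] 31.9
[385 173 458 215] [ 0.669 -0.222] [ 0.541 -0.432] 31.4
[360 168 453 221] [ 0.684 -0.149] [ 0.523 -0.416] 31.1
[382 185 447 222] [ 0.632 -0.212] [ 0.52  -0.398] 31.0
```

```bash
python3 -m creep '[[[-0.02,0.02,-0.01],[0,0,-0.1],0.085],[[-0.045,0.05,-0.02],[0,0,-0.22],0.085],[[-0.07,0.08,-0.02],[0,0,-0.34],0.085],[[-0.1,0.11,-0.02],[0,0,-0.46],0.085],[[-0.125,0.14,-0.02],[0,0,-0.58],0.085],[[-0.15,0.17,-0.02],[0,0,-0.7],0.085],[[-0.175,0.2,-0.02],[0,0,-0.82],0.085],[[-0.2,0.225,-0.02],[0,0,-0.94],0.085]]' ; python3 -m creep '[[[0,0,0],[0,0,-0.08],0.085],[[0,0,0],[0,0,-0.08],0.085],[[0,0,0],[0,0,-0.08],0.085]]'; python3 -c "
from h import *
goto((.588,-.2425,.105),2.597)"
```

```text
t: 16.2
tcp_pos: [0.5057, -0.173, 0.2443]
tcp_rot: [3.141, -0.003, 2.514]
force: [-0.6, 0.6, -0.8]
finger_gap: 0.0848
gripper_force: 0.0
t: 16.45
tcp_pos: [0.5039, -0.1711, 0.2447]
tcp_rot: [3.141, -0.004, 2.586]
force: [-1.2, 0.3, 0.7]
finger_gap: 0.0846
gripper_force: 0.0
shift [-0.1098 -0.0165  0.1392] turn [ 0.0011 -0.0045 -0.0109]
```

```bash
python3 -m creep '[[[-0.035,-0.006,0],[0,-0.004,-0.011],0.085],[[-0.075,-0.012,0],[0,-0.004,-0.011],0.085],[[-0.105,-0.016,0],[0,-0.004,-0.011],0.085],[[-0.11,-0.0165,0],[0,-0.004,-0.011],0.085],[[-0.11,-0.0165,0],[0,-0.004,-0.011],0.085],[[-0.11,-0.0165,0.03],[0,-0.004,-0.011],0.085],[[-0.11,-0.0165,0.06],[0,-0.004,-0.011],0.085],[[-0.11,-0.0165,0.06],[0,-0.004,-0.011],0.085]]'; python3 - <<'E'
from h import *
goto((.588,-.2425,.105),2.597)
cv2.imwrite('pics/t5.png',np.hstack([save('side',(280,170,110,150),3.6),save('top',(335,150,110,150),3.6)]))
E
```

```text
t: 17.12
tcp_pos: [0.584, -0.2378, 0.1782]
tcp_rot: [3.141, -0.012, 2.601]
force: [-1.5, 0.2, -2.5]
finger_gap: 0.085
gripper_force: 0.0
shift [-0.0068 -0.002   0.0732] turn [ 0.0008 -0.0125  0.0044]
```

View pics/t5.png

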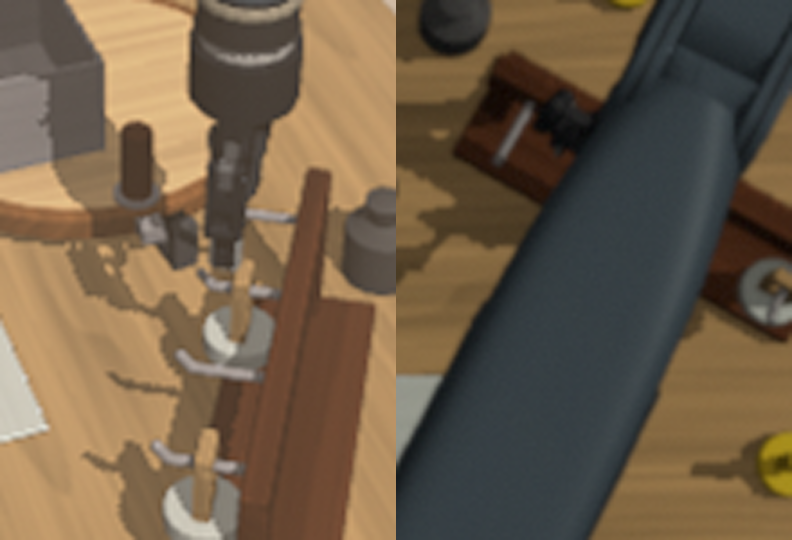

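```bash
python3 - <<'E'
from h import *
st()
for s,t in(((347.7,244),(392.7,200)),((337.7,291.3),(443.5,228.1))): print(plane('side',s,.148),plane('top',t,.148))
s=read_state();M=R.from_euler('xyz',s['tcp_rot']).as_matrix()
for dy in(-.05,.05): print('finger',proj('side',s['tcp_pos']+M@[0,dy,-.013]))
goto((.588,-.2425,.105),2.597)
E
```

```text
t 17.22 tcp [ 0.5873 -0.2397  0.1851] [ 3.140e+00 -2.000e-03  2.602e+00] F [-0.   0.   0.4] gap 0.0854 gf 0.0
[ 0.59298618 -0.23844427  0.148     ] [ 0.58723315 -0.24257053  0.148     ]
[ 0.50907898 -0.38364903  0.148     ] [ 0.50275278 -0.38776631  0.148     ]
finger [343.36645807 243.07512607]
finger [349.55934939 217.96436824]
shift [-0.0021 -0.0022  0.0801] turn [ 0.0012 -0.0016  0.0047]
```

```bash
python3 -m creep '[[[-0.003,-0.001,0.02],[0,0,0],0.085],[[-0.003,-0.001,0.04],[0,0,0],0.085],[[-0.003,-0.001,0.06],[0,0,0],0.085],[[-0.003,-0.001,0.075],[0,0,0],0.085],[[-0.003,-0.001,0.08],[0,0,0],0.085],[[-0.003,-0.001,0.08],[0,0,0],0.05],[[-0.003,-0.001,0.08],[0,0,0],0.02],[[-0.003,-0.001,0.08],[0,0,0],0.015]]' 40 && python3 -m creep '[[[0,0,0],[0,0,0],0.015],[[0,0,0],[0,0,0],0.015],[[0,0,0],[0,0,0],0.015],[[0,0,0],[0,0,0],0.015],[[0,0,0],[0,0,0],0.015]]' 40
```

```text
t: 17.88
tcp_pos: [0.5932, -0.2445, 0.1087]
tcp_rot: [3.14, 0.007, 2.602]
force: [0.3, 1.3, 0.7]
finger_gap: 0.051
gripper_force: 0.0
t: 18.3
tcp_pos: [0.5928, -0.2443, 0.1076]
tcp_rot: [3.14, 0.006, 2.602]
force: [-0.1, 0.9, 6.6]
finger_gap: 0.0294
gripper_force: 40.4
```

```bash
python3 -m creep '[[[0,0,-0.006],[0,0,0],0.015],[[0,0,-0.012],[0,0,0],0.015],[[0,0,-0.017],[0,0,0],0.015],[[0,0,-0.017],[0,0,0],0.015],[[0,0,-0.017],[0,0,0],0.015],[[0,0,-0.017],[0,0,0],0.015]]' && python3 -m creep '[[[0.008,0,0],[0,0,0],0.015],[[0.018,0,0],[0,0,0],0.015],[[0.03,0,0],[0,0,0],0.015],[[0.042,0,0],[0,0,0],0.015],[[0.054,0,0],[0,0,0],0.015],[[0.068,0,0],[0,0,0],0.015],[[0.085,0,0],[0,0,0],0.015],[[0.095,0,0],[0,0,0],0.015]]'
```

```text
t: 18.8
tcp_pos: [0.5915, -0.2437, 0.122]
tcp_rot: [3.14, 0.001, 2.602]
force: [0.1, 0.5, -2.2]
finger_gap: 0.0296
gripper_force: 39.9
t: 19.47
tcp_pos: [0.5085, -0.1939, 0.1215]
tcp_rot: [3.14, -0.0, 2.602]
force: [1.0, 0.6, -1.8]
finger_gap: 0.0293
gripper_force: 39.9
```

```bash
python3 -m creep '[[[0,0,-0.03],[0,0,0],0.015],[[0.01,0.015,-0.06],[0,0,0.05],0.015],[[0.02,0.035,-0.09],[0,0,0.13],0.015],[[0.035,0.06,-0.115],[0,0,0.25],0.015],[[0.055,0.085,-0.12],[0,0,0.37],0.015],[[0.075,0.115,-0.12],[0,0,0.49],0.015],[[0.095,0.145,-0.12],[0,0,0.61],0.015],[[0.11,0.17,-0.12],[0,0,0.73],0.015]]'; python3 -c "
from h import *
goto((.497,.172,.24),np.pi/2)"
```

```text
t: 20.13
tcp_pos: [0.5024, 0.0087, 0.2425]
tcp_rot: [3.139, 0.0, 1.87]
force: [0.2, 0.4, -1.1]
finger_gap: 0.0292
gripper_force: 39.9
shift [0.1576 0.043  0.0025] turn [0.0029 0.     0.2993]
```

```bash
python3 -m creep '[[[0.03,0.008,0],[0,0,0.1],0.015],[[0.065,0.018,0],[0,0,0.2],0.015],[[0.1,0.028,0],[0,0,0.3],0.015],[[0.135,0.037,0],[0,0,0.3],0.015],[[0.1576,0.043,0],[0,0,0.3],0.015],[[0.1576,0.043,0],[0,0,0.3],0.015],[[0.1576,0.043,0.03],[0,0,0.3],0.015],[[0.1576,0.043,0.06],[0,0,0.3],0.015]]' && python3 -m creep '[[[0,0,0.02],[0,0,0],0.015],[[0,0,0.04],[0,0,0],0.015],[[0,0,0.06],[0,0,0],0.015],[[0,0,0.075],[0,0,0],0.015],[[0,0,0.082],[0,0,0],0.015],[[0,0,0.082],[0,0,0],0.015]]';python3 -c "
from h import *
goto((.497,.172,.088),np.pi/2)"
```

```text
t: 20.8
tcp_pos: [0.4985, 0.1706, 0.1838]
tcp_rot: [3.133, -0.0, 1.577]
force: [0.2, 0.3, -2.0]
finger_gap: 0.0291
gripper_force: 40.0
t: 21.3
tcp_pos: [0.4951, 0.1691, 0.0975]
tcp_rot: [-3.139, 0.001, 1.575]
force: [-0.0, -0.3, -1.9]
finger_gap: 0.0295
gripper_force: 39.9
shift [0.0029 0.002  0.0095] turn [-0.0026  0.0014  0.0044]
```

```bash
python3 -m creep '[[[0,0,0.004],[0,0,0],0.015],[[0,0,0.008],[0,0,0],0.015],[[0,0,0.011],[0,0,0],0.015],[[0,0,0.011],[0,0,0],0.015],[[0,0,0.011],[0,0,0],0.015]]' && python3 -m creep '[[[0,0,0],[0,0,0],0.035],[[0,0,0],[0,0,0],0.05],[[0,0,0],[0,0,0],0.055],[[0,0,0],[0,0,0],0.06],[[0,0,-0.02],[0,0,0],0.06],[[0,0,-0.06],[0,0,0],0.06],[[0,0,-0.1],[0,0,0],0.06],[[0,0,-0.14],[0,0,0],0.06]]';python3 -c "
from h import *
goto((.506,-.386,.24),2.597)"
```

```text
t: 21.72
tcp_pos: [0.4973, 0.1701, 0.0896]
tcp_rot: [3.138, -0.0, 1.576]
force: [-0.1, -0.7, -1.0]
finger_gap: 0.0292
gripper_force: 39.9
t: 22.38
tcp_pos: [0.496, 0.1699, 0.2303]
tcp_rot: [3.14, 0.0, 1.576]
force: [0.2, 0.0, 1.0]
finger_gap: 0.0598
gripper_force: 0.0
shift [-0.556   0.0072 -0.0095] turn [ 1.0000e-03  9.0000e-04 -1.0211e+00]
```

```bash
python3 -m creep '[[[-0.03,-0.01,-0.01],[0,0,0],0.06],[[-0.07,-0.03,-0.01],[0,0,0],0.085],[[-0.11,-0.05,-0.01],[0,0,-0.12],0.085],[[-0.15,-0.07,-0.01],[0,0,-0.24],0.085],[[-0.19,-0.09,-0.01],[0,0,-0.36],0.085],[[-0.22,-0.11,-0.01],[0,0,-0.48],0.085],[[-0.25,-0.13,-0.01],[0,0,-0.6],0.085],[[-0.27,-0.14,-0.01],[0,0,-0.72],0.085]]'; python3 - <<'E'
from h import *
W=np.zeros((600,800,3),np.uint8)
s=save('side',(230,150,150,190),2.6);t=save('top',(225,150,240,150),1.6)
W[:494,:390]=s;W[:240,400:784]=t
W[250:550,400:784]=save('top',(390,190,128,100),3)
cv2.imwrite('pics/t6.png',W); st(); goto((.506,-.386,.24),2.597)
E
```

```text
t: 23.05
tcp_pos: [0.3679, -0.0838, 0.2394]
tcp_rot: [3.139, 0.003, 2.206]
force: [0.7, -0.0, 0.4]
finger_gap: 0.0851
gripper_force: 0.0
t 23.2 tcp [ 0.3683 -0.0843  0.2394] [3.139e+00 3.000e-03 2.194e+00] F [0.1 0.8 0.2] gap 0.0855 gf 0.0
shift [-0.3253 -0.0645  0.    ] turn [ 0.0021  0.003  -0.4025]
```

View pics/t6.png

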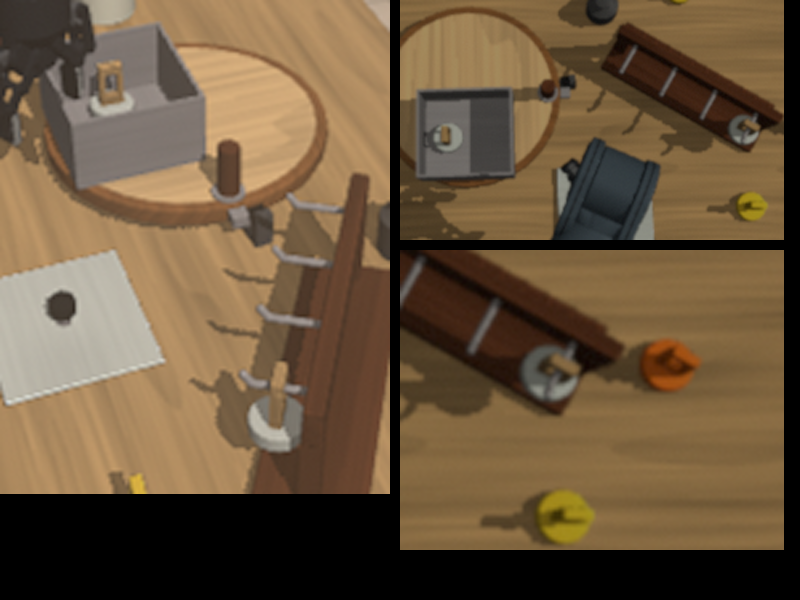

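Stamp A stands in the pan, seen at about (110,85) in the side crop. Stamp B still hangs on peg 4, with its handle top at about (563,366) in the lower-right crop. The lid is undisturbed.

```bash
python3 -m creep '[[[-0.04,-0.008,0],[0,0,-0.1],0.085],[[-0.08,-0.016,0],[0,0,-0.2],0.085],[[-0.12,-0.024,0],[0,0,-0.3],0.085],[[-0.16,-0.032,0],[0,0,-0.4],0.085],[[-0.2,-0.04,0],[0,0,-0.4],0.085],[[-0.24,-0.048,0],[0,0,-0.4],0.085],[[-0.28,-0.056,0],[0,0,-0.4],0.085],[[-0.315,-0.0645,0],[0,0,-0.4],0.085]]'; python3 -m creep '[[[-0.01,0,0],[0,0,0],0.085],[[-0.01,0,0],[0,0,0],0.085],[[-0.01,0,0],[0,0,0],0.085],[[-0.01,0,0],[0,0,0],0.085]]'; python3 -c "
from h import *
goto((.506,-.388,.107),2.597)"
```

```text
t: 23.87
tcp_pos: [0.5046, -0.3761, 0.2384]
tcp_rot: [3.14, 0.002, 2.601]
force: [1.0, -0.0, 1.0]
finger_gap: 0.0853
gripper_force: 0.0
t: 24.2
tcp_pos: [0.5114, -0.3788, 0.2395]
tcp_rot: [3.14, 0.002, 2.602]
force: [-0.2, -0.4, 0.0]
finger_gap: 0.0852
gripper_force: 0.0
shift [ 1.000e-04 -1.090e-02  1.324e-01] turn [0.0017 0.0016 0.0048]
```

```bash
python3 -m creep '[[[0,-0.006,0.01],[0,0,0],0.085],[[0,-0.011,0.035],[0,0,0],0.085],[[0,-0.011,0.06],[0,0,0],0.085],[[0,-0.011,0.085],[0,0,0],0.085],[[0,-0.011,0.11],[0,0,0],0.085],[[0,-0.011,0.126],[0,0,0],0.085],[[0,-0.011,0.132],[0,0,0],0.085],[[0,-0.011,0.132],[0,0,0],0.085]]' 40 && python3 -m creep '[[[0,0,0],[0,0,0],0.05],[[0,0,0],[0,0,0],0.02],[[0,0,0],[0,0,0],0.015],[[0,0,0],[0,0,0],0.015],[[0,0,0],[0,0,0],0.015],[[0,0,0],[0,0,0],0.015],[[0,0,0],[0,0,0],0.015]]' 40
```

```text
t: 24.87
tcp_pos: [0.5039, -0.3879, 0.105]
tcp_rot: [3.139, -0.002, 2.601]
force: [0.5, -0.6, -0.5]
finger_gap: 0.0851
gripper_force: 0.0
t: 25.45
tcp_pos: [0.5063, -0.3905, 0.109]
tcp_rot: [3.141, 0.005, 2.6]
force: [0.7, 1.4, 5.1]
finger_gap: 0.0294
gripper_force: 40.4
```

```bash
python3 -m creep '[[[0,0,-0.006],[0,0,0],0.015],[[0,0,-0.012],[0,0,0],0.015],[[0,0,-0.017],[0,0,0],0.015],[[0,0,-0.017],[0,0,0],0.015],[[0,0,-0.017],[0,0,0],0.015],[[0,0,-0.017],[0,0,0],0.015]]' && python3 -m creep '[[[0.008,0,0],[0,0,0],0.015],[[0.018,0,0],[0,0,0],0.015],[[0.03,0,0],[0,0,0],0.015],[[0.042,0,0],[0,0,0],0.015],[[0.054,0,0],[0,0,0],0.015],[[0.068,0,0],[0,0,0],0.015],[[0.085,0,0],[0,0,0],0.015],[[0.095,0,0],[0,0,0],0.015]]' && python3 -m creep '[[[0,0,-0.03],[0,0,0],0.015],[[0.01,0.015,-0.06],[0,0,0.05],0.015],[[0.02,0.035,-0.09],[0,0,0.13],0.015],[[0.035,0.06,-0.115],[0,0,0.25],0.015],[[0.055,0.085,-0.12],[0,0,0.37],0.015],[[0.075,0.115,-0.12],[0,0,0.49],0.015],[[0.095,0.145,-0.12],[0,0,0.61],0.015],[[0.11,0.17,-0.12],[0,0,0.73],0.015]]';python3 -c "
from h import *
goto((.497,.098,.24),np.pi/2)"
```

```text
t: 25.95
tcp_pos: [0.5053, -0.3898, 0.1239]
tcp_rot: [3.14, 0.001, 2.6]
force: [0.1, 0.8, -1.1]
finger_gap: 0.0292
gripper_force: 40.0
t: 26.62
tcp_pos: [0.4225, -0.3397, 0.1234]
tcp_rot: [3.14, -0.0, 2.6]
force: [-1.2, -0.1, -1.4]
finger_gap: 0.0297
gripper_force: 40.0
t: 27.28
tcp_pos: [0.4165, -0.1365, 0.2444]
tcp_rot: [3.139, 0.0, 1.865]
force: [0.8, 0.1, -2.2]
finger_gap: 0.0295
gripper_force: 40.0
shift [0.2011 0.1449 0.0047] turn [0.0031 0.     0.2937]
```

```bash
python3 -m creep '[[[0.028,0.02,0],[0,0,0.1],0.015],[[0.056,0.04,0],[0,0,0.2],0.015],[[0.084,0.06,0],[0,0,0.29],0.015],[[0.112,0.08,0],[0,0,0.29],0.015],[[0.14,0.1,0],[0,0,0.29],0.015],[[0.17,0.122,0],[0,0,0.29],0.015],[[0.2,0.144,0],[0,0,0.29],0.015],[[0.2,0.144,0],[0,0,0.29],0.015]]' && python3 -m creep '[[[0,0,0.02],[0,0,0],0.015],[[0,0,0.05],[0,0,0],0.015],[[0,0,0.08],[0,0,0],0.015],[[0,0,0.11],[0,0,0],0.015],[[0,0,0.13],[0,0,0],0.015],[[0,0,0.142],[0,0,0],0.015],[[0,0,0.142],[0,0,0],0.015],[[0,0,0.142],[0,0,0],0.015]]';python3 -c "
from h import *
goto((.497,.098,.088),np.pi/2)"
```

```text
t: 27.95
tcp_pos: [0.4965, 0.1009, 0.2432]
tcp_rot: [3.139, -0.004, 1.587]
force: [-0.6, -0.5, -2.0]
finger_gap: 0.0298
gripper_force: 40.2
t: 28.62
tcp_pos: [0.4956, 0.0948, 0.1021]
tcp_rot: [3.14, 0.0, 1.58]
force: [0.4, -0.1, -0.1]
finger_gap: 0.0294
gripper_force: 40.3
shift [0.0032 0.0014 0.0141] turn [0.0014 0.0001 0.0093]
```

```bash
python3 -m creep '[[[0.003,0,0.005],[0,0,0],0.015],[[0.003,0,0.009],[0,0,0],0.015],[[0.003,0,0.013],[0,0,0],0.015],[[0.003,0,0.014],[0,0,0],0.015],[[0.003,0,0.014],[0,0,0],0.015]]' && python3 -m creep '[[[0,0,0],[0,0,0],0.035],[[0,0,0],[0,0,0],0.05],[[0,0,0],[0,0,0],0.055],[[0,0,0],[0,0,0],0.06],[[0,0,-0.02],[0,0,0],0.06],[[0,0,-0.06],[0,0,0],0.06],[[0,0,-0.1],[0,0,0],0.06],[[0,0,-0.14],[0,0,0],0.06]]' && python3 -m creep '[[[0,-0.02,0],[0,0,0],0.085],[[0.03,-0.05,0],[0,0,0],0.085],[[0.06,-0.08,0],[0,0,0],0.085],[[0.09,-0.11,0],[0,0,0],0.085],[[0.11,-0.14,0],[0,0,0],0.085],[[0.13,-0.17,0],[0,0,0],0.085],[[0.15,-0.2,0],[0,0,0],0.085],[[0.15,-0.2,0],[0,0,0],0.085]]'; python3 - <<'E'
from h import *
W=np.zeros((600,800,3),np.uint8)
s=save('side',(210,150,150,190),3);t=save('top',(225,150,160,120),2)
W[:570,:450]=s;W[:240,460:780]=t
W[250:550,460:798]=save('top',(300,225,112,100),3)[:,:338] if 0 else cv2.resize(save('top',(310,225,112,100),3),(338,300))
cv2.imwrite('pics/t7.png',W); st()
E
```

```text
t: 29.03
tcp_pos: [0.4959, 0.0981, 0.0882]
tcp_rot: [3.139, 0.0, 1.58]
force: [-0.4, -0.1, -0.8]
finger_gap: 0.0294
gripper_force: 40.3
t: 29.7
tcp_pos: [0.495, 0.098, 0.2295]
tcp_rot: [3.14, 0.0, 1.58]
force: [1.1, 0.7, 1.1]
finger_gap: 0.06
gripper_force: 0.0
t: 30.37
tcp_pos: [0.2896, 0.2488, 0.2287]
tcp_rot: [3.141, -0.003, 1.588]
force: [0.4, -0.6, -0.4]
finger_gap: 0.0848
gripper_force: 0.0
t 30.52 tcp [0.2944 0.2464 0.2282] [ 3.138 -0.     1.582] F [ 0.1  0.5 -1. ] gap 0.0852 gf 0.0
```

View pics/t7.png

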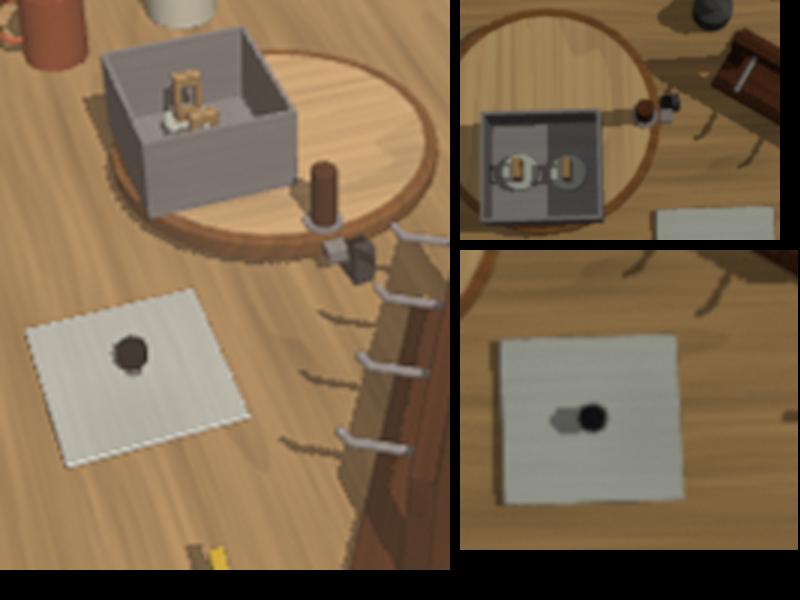

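```bash
cat > lid.py <<'E'
from m import *
S,T=camera('side'),camera('top')
print('knobT',[plane('top',b[1],.036).round(4) for b in blobs('top',(0,0,0),(180,255,50),(320,260,70,50),40,im=T)])
print('knobS',[(b,plane('side',b[1],.036).round(4)) for b in blobs('side',(0,0,0),(180,255,75),(235,250,45,40),30,im=S)])
h=cv2.cvtColor(T,cv2.COLOR_RGB2HSV)
def q(m,z):
    m=cv2.morphologyEx(m,cv2.MORPH_CLOSE,np.ones((15,15)))
    c=max(cv2.findContours(m,0,2)[0],key=cv2.contourArea);c=cv2.convexHull(c)[:,0]
    P=np.array([plane('top',p,z)[:2] for p in c.astype(float)],np.float32); r=cv2.minAreaRect(P); print(np.round(r[0],4),np.round(r[1],4),r[2])
m=cv2.inRange(h,np.array((0,0,70)),np.array((180,60,255)));a=np.zeros_like(m);a[245:310,315:385]=m[245:310,315:385];q(a,.013)
m=cv2.inRange(h,np.array((0,0,30)),np.array((180,60,255)));a=np.zeros_like(m);a[200:265,228:303]=m[200:265,228:303];q(a,.14)
E
python3 lid.py
```

```text
knobT [array([ 0.3577, -0.1299,  0.036 ])]
knobS [((85, [253.4, 267.5], [249, 263, 10, 10]), array([ 0.3584, -0.1287,  0.036 ]))]
[ 0.3577 -0.1304] [0.1703 0.1846] 1.1876332759857178
[0.4942 0.1316] [0.1656 0.1761] 1.1775398254394531
```

```bash
python3 -c "
from h import *
goto((.359,-.1295,.2),1.571)"; python3 -m creep '[[[-0.04,0.006,0],[0,0,0.01],0.085],[[-0.08,0.012,0],[0,0,0.01],0.085],[[-0.12,0.018,0],[0,0,0.01],0.085],[[-0.16,0.024,0],[0,0,0.01],0.085],[[-0.2,0.03,0],[0,0,0.01],0.085],[[-0.24,0.036,0],[0,0,0.01],0.085],[[-0.28,0.045,0],[0,0,0.01],0.085],[[-0.32,0.053,0],[0,0,0.01],0.085]]' && python3 -m creep '[[[-0.03,0.006,0],[0,0,0],0.085],[[-0.056,0.01,0],[0,0,0],0.085],[[-0.056,0.01,0.03],[0,0,0],0.085],[[-0.056,0.01,0.06],[0,0,0],0.085],[[-0.056,0.01,0.09],[0,0,0],0.085],[[-0.056,0.01,0.09],[0,0,0],0.085],[[-0.056,0.01,0.09],[0,0,0],0.085],[[-0.056,0.01,0.09],[0,0,0],0.085]]'; python3 -c "
from h import *
goto((.359,-.1295,.017),1.571)"
```

```text
shift [-0.3758  0.0607  0.0281] turn [0.003  0.0002 0.0081]
t: 31.28
tcp_pos: [0.3504, -0.0769, 0.2281]
tcp_rot: [3.138, 0.0, 1.567]
force: [1.9, 0.4, 0.5]
finger_gap: 0.0852
gripper_force: 0.0
t: 31.95
tcp_pos: [0.3611, -0.1304, 0.1396]
tcp_rot: [3.137, 0.001, 1.569]
force: [0.9, 0.3, 0.6]
finger_gap: 0.0853
gripper_force: 0.0
shift [ 0.0011 -0.0027  0.1226] turn [ 0.0041  0.0011 -0.002 ]
```

```bash
python3 -m creep '[[[0.001,-0.002,0.02],[0.003,0,-0.002],0.085],[[0.001,-0.002,0.05],[0.003,0,-0.002],0.085],[[0.001,-0.002,0.08],[0.003,0,-0.002],0.085],[[0.001,-0.002,0.1],[0.003,0,-0.002],0.085],[[0.001,-0.002,0.115],[0.003,0,-0.002],0.085],[[0.001,-0.002,0.122],[0.003,0,-0.002],0.085],[[0.001,-0.002,0.122],[0.003,0,-0.002],0.085],[[0.001,-0.002,0.122],[0.003,0,-0.002],0.085]]' && python3 -m creep '[[[0,0,0],[0,0,0],0.05],[[0,0,0],[0,0,0],0.02],[[0,0,0],[0,0,0],0.01],[[0,0,0],[0,0,0],0.01],[[0,0,0],[0,0,0],0.01],[[0,0,0],[0,0,0],0.01],[[0,0,0],[0,0,0],0.01]]' 50
```

```text
t: 32.62
tcp_pos: [0.3605, -0.1293, 0.0181]
tcp_rot: [3.139, 0.002, 1.572]
force: [0.4, -0.4, 0.3]
finger_gap: 0.0849
gripper_force: 0.0
t: 33.2
tcp_pos: [0.3595, -0.1287, 0.0168]
tcp_rot: [3.141, 0.001, 1.572]
force: [0.4, 0.1, 4.0]
finger_gap: 0.0284
gripper_force: 49.2
```

```bash
python3 -m creep '[[[0,0,-0.015],[0,0,0],0.01],[[0,0,-0.035],[0,0,0],0.01],[[0,0,-0.065],[0,0,0],0.01],[[0,0,-0.095],[0,0,0],0.01],[[0,0,-0.125],[0,0,0],0.01],[[0,0,-0.155],[0,0,0],0.01],[[0,0,-0.19],[0,0,0],0.01],[[0,0,-0.215],[0,0,0],0.01]]' && python3 -m creep '[[[0.02,0.01,0],[0,0,0],0.01],[[0.05,0.025,0],[0,0,0],0.01],[[0.08,0.04,0],[0,0,0],0.01],[[0.11,0.056,0],[0,0,0],0.01],[[0.14,0.072,0],[0,0,0],0.01],[[0.17,0.088,0],[0,0,0],0.01],[[0.2,0.104,0],[0,0,0],0.01],[[0.23,0.12,0],[0,0,0],0.01]]' && python3 -m creep '[[[0.02,0.01,0],[0,0,0],0.01],[[0.032,0.017,0],[0,0,0],0.01],[[0.032,0.017,0],[0,0,0],0.01],[[0.032,0.017,0],[0,0,0],0.01],[[0.032,0.017,0.02],[0,0,0],0.01],[[0.032,0.017,0.04],[0,0,0],0.01],[[0.032,0.017,0.05],[0,0,0],0.01],[[0.032,0.017,0.05],[0,0,0],0.01]]'; python3 -c "
from h import *
goto((.4973,.1351,.149),1.571)"
```

```text
t: 33.87
tcp_pos: [0.3585, -0.1282, 0.2323]
tcp_rot: [-3.141, -0.0, 1.572]
force: [1.2, -0.1, -2.8]
finger_gap: 0.0287
gripper_force: 50.1
t: 34.53
tcp_pos: [0.478, 0.1035, 0.2289]
tcp_rot: [-3.137, 0.001, 1.573]
force: [1.1, -0.5, -2.9]
finger_gap: 0.0282
gripper_force: 50.0
t: 35.2
tcp_pos: [0.4926, 0.1326, 0.1769]
tcp_rot: [-3.133, 0.001, 1.571]
force: [-0.2, 1.0, -3.9]
finger_gap: 0.0285
gripper_force: 50.1
shift [0.0025 0.005  0.0279] turn [-0.0084  0.0015  0.0001]
```

Settle with the skirt about 30 mm above the pan, then correct.

```bash
python3 -m creep '[[[0,0,0],[0,0,0],0.01],[[0,0,0],[0,0,0],0.01],[[0,0,0],[0,0,0],0.01],[[0,0,0],[0,0,0],0.01],[[0,0,0],[0,0,0],0.01]]'; python3 - <<'E'
from h import *
goto((.4973,.1351,.149),1.571)
cv2.imwrite('pics/t8.png',np.hstack([save('side',(220,130,110,110),3.5),save('top',(220,185,110,110),3.5)]))
E
```

```text
t: 35.62
tcp_pos: [0.4961, 0.1339, 0.182]
tcp_rot: [3.14, -0.0, 1.572]
force: [0.1, -0.5, -3.5]
finger_gap: 0.0284
gripper_force: 50.1
shift [0.0012 0.0012 0.033 ] turn [ 0.0014 -0.0002  0.0013]
```

View pics/t8.png

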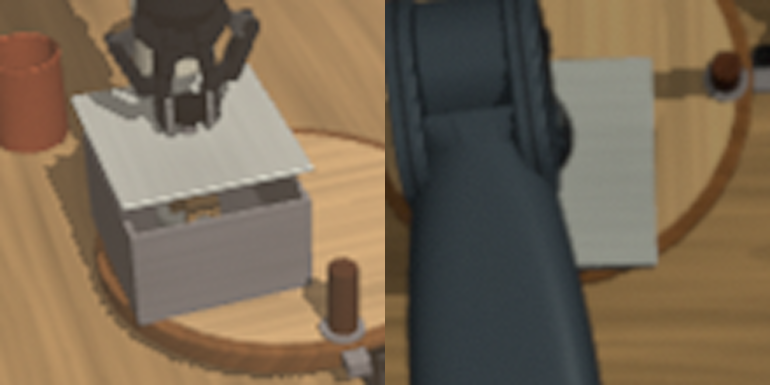

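The lid is held level and square above the pan, with its front edge over the pan wall at about (225,195) in the crop. Next: lower it slowly.

```bash
python3 -m creep '[[[0.001,0.001,0.006],[0,0,0],0.01],[[0.001,0.001,0.012],[0,0,0],0.01],[[0.001,0.001,0.018],[0,0,0],0.01],[[0.001,0.001,0.023],[0,0,0],0.01],[[0.001,0.001,0.027],[0,0,0],0.01],[[0.001,0.001,0.03],[0,0,0],0.01],[[0.001,0.001,0.033],[0,0,0],0.01],[[0.001,0.001,0.033],[0,0,0],0.01]]' && python3 -m creep '[[[0,0,0],[0,0,0],0.01],[[0,0,0.001],[0,0,0],0.01],[[0,0,0.001],[0,0,0],0.01]]'
```

```text
t: 36.38
tcp_pos: [0.4961, 0.1349, 0.1488]
tcp_rot: [-3.141, 0.0, 1.572]
force: [-3.1, -0.9, 1.2]
finger_gap: 0.0281
gripper_force: 50.6
t: 36.63
tcp_pos: [0.4961, 0.1349, 0.1488]
tcp_rot: [3.142, 0.0, 1.572]
force: [-6.3, -1.0, 6.3]
finger_gap: 0.0286
gripper_force: 51.1
```

```bash
python3 -m creep '[[[0,0,0],[0,0,0],0.04],[[0,0,0],[0,0,0],0.06],[[0,0,0],[0,0,0],0.085],[[0,0,0],[0,0,0],0.085],[[0,0,-0.03],[0,0,0],0.085],[[0,0,-0.06],[0,0,0],0.085],[[0,0,-0.08],[0,0,0],0.085],[[-0.02,0.015,-0.08],[0,0,0],0.085]]' && python3 -m creep '[[[-0.03,0.02,0],[0,0,0],0.085],[[-0.06,0.04,0],[0,0,0],0.085],[[-0.09,0.055,0],[0,0,0],0.085],[[-0.12,0.073,0],[0,0,0],0.085],[[-0.134,0.073,0],[0,0,0],0.085],[[-0.134,0.073,0],[0,0,0],0.085],[[-0.134,0.073,0],[0,0,0],0.085]]'; python3 - <<'E'
from h import *
goto((.585,-.0194,.073),np.pi/2)
cv2.imwrite('pics/t9.png',np.hstack([save('side',(220,130,110,110),3.5),save('top',(220,185,110,110),3.5)]))
E
```

```text
t: 37.3
tcp_pos: [0.5127, 0.1176, 0.233]
tcp_rot: [3.133, -0.003, 1.577]
force: [0.4, 1.0, 0.7]
finger_gap: 0.0846
gripper_force: 0.0
t: 37.88
tcp_pos: [0.5845, -0.0194, 0.2264]
tcp_rot: [-3.14, -0.001, 1.571]
force: [0.1, 0.5, 0.4]
finger_gap: 0.0849
gripper_force: 0.0
shift [-1.000e-04  7.000e-04  1.534e-01] turn [-0.0015 -0.0008 -0.0001]
```

View pics/t9.png

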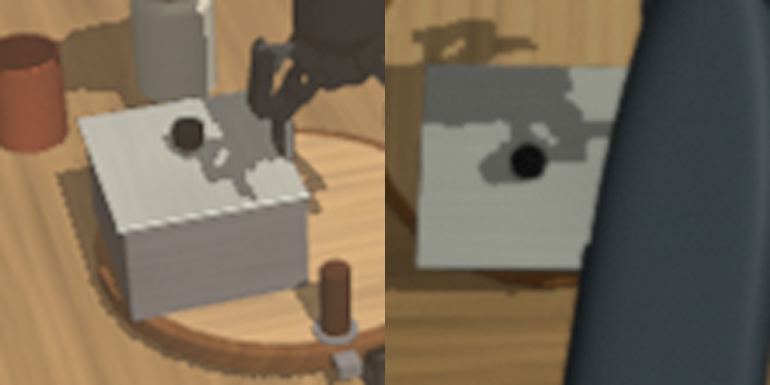

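The lid sits flat on the rim all round. Back to the peg, and grip it.

```bash
python3 -m creep '[[[0,0,0.03],[0,0,0],0.085],[[0,0,0.06],[0,0,0],0.085],[[0,0,0.09],[0,0,0],0.085],[[0,0,0.12],[0,0,0],0.085],[[0,0,0.145],[0,0,0],0.085],[[0,0,0.152],[0,0,0],0.085],[[0,0,0.152],[0,0,0],0.03],[[0,0,0.152],[0,0,0],0.015]]' 25 && python3 -m creep '[[[0,0,0],[0,0,0],0.015],[[0,0,0],[0,0,0],0.015],[[0,0,0],[0,0,0],0.015],[[0,0,0],[0,0,0],0.015],[[0,0,0],[0,0,0],0.015],[[0,0,0],[0,0,0],0.015]]' 25; python3 - <<'E'
import numpy as np
e=.0206
def p(d): a=np.radians(-90-d)+e; return .155*np.array([np.sin(a),np.cos(a)])  # tool x=world y, tool y=world x
L=[4,10,17,25,33,41,49,57],[65,73,81,89,97,105,113,121],[129,137,145,153,160,166,171,175]
s=0
for l in L:
    print([(p(d)-p(s)).round(4).tolist() for d in l]); s=l[-1]
E
```

```text
t: 38.65
tcp_pos: [0.5848, -0.0181, 0.0758]
tcp_rot: [3.141, -0.0, 1.574]
force: [0.5, -0.3, 0.5]
finger_gap: 0.0637
gripper_force: 0.0
t: 39.15
tcp_pos: [0.5863, -0.0191, 0.0775]
tcp_rot: [3.138, 0.0, 1.573]
force: [-0.9, -0.1, 6.7]
finger_gap: 0.0275
gripper_force: 26.1
[[0.0002, -0.0108], [0.0018, -0.027], [0.0058, -0.0454], [0.0132, -0.0658], [0.0233, -0.0849], [0.0359, -0.1025], [0.0509, -0.1181], [0.0679, -0.1314]]
[[0.0187, -0.0109], [0.0387, -0.019], [0.0597, -0.0243], [0.0812, -0.0267], [0.1028, -0.026], [0.1241, -0.0223], [0.1447, -0.0157], [0.1642, -0.0062]]
[[0.018, 0.012], [0.0341, 0.0265], [0.048, 0.043], [0.0595, 0.0613], [0.0675, 0.0785], [0.0725, 0.0939], [0.0755, 0.1071], [0.077, 0.1178]]
```

```bash
python3 -m creep '[[[0.0002,-0.0108,0],[0,0,0],0.015],[[0.0018,-0.027,0],[0,0,0],0.015],[[0.0058,-0.0454,0],[0,0,0],0.015],[[0.0132,-0.0658,0],[0,0,0],0.015],[[0.0233,-0.0849,0],[0,0,0],0.015],[[0.0359,-0.1025,0],[0,0,0],0.015],[[0.0509,-0.1181,0],[0,0,0],0.015],[[0.0679,-0.1314,0],[0,0,0],0.015]]' 25 && python3 -m creep '[[[0.0187,-0.0109,0],[0,0,0],0.015],[[0.0387,-0.019,0],[0,0,0],0.015],[[0.0597,-0.0243,0],[0,0,0],0.015],[[0.0812,-0.0267,0],[0,0,0],0.015],[[0.1028,-0.026,0],[0,0,0],0.015],[[0.1241,-0.0223,0],[0,0,0],0.015],[[0.1447,-0.0157,0],[0,0,0],0.015],[[0.1642,-0.0062,0],[0,0,0],0.015]]' 25
```

```text
t: 39.82
tcp_pos: [0.4556, 0.0476, 0.077]
tcp_rot: [3.134, 0.003, 1.569]
force: [6.6, -1.8, -0.2]
finger_gap: 0.0272
gripper_force: 27.1
t: 40.48
tcp_pos: [0.4446, 0.2134, 0.0767]
tcp_rot: [-3.137, 0.001, 1.571]
force: [-9.5, -1.3, 12.2]
finger_gap: 0.0271
gripper_force: 27.7
```

```bash
python3 -m creep '[[[0.018,0.012,0],[0,0,0],0.015],[[0.0341,0.0265,0],[0,0,0],0.015],[[0.048,0.043,0],[0,0,0],0.015],[[0.0595,0.0613,0],[0,0,0],0.015],[[0.0675,0.0785,0],[0,0,0],0.015],[[0.0725,0.0939,0],[0,0,0],0.015],[[0.0755,0.1071,0],[0,0,0],0.015],[[0.077,0.1178,0],[0,0,0],0.015]]' 25 && python3 -m creep '[[[0,0.004,0],[0,0,0],0.015],[[0,0.008,0],[0,0,0],0.015],[[0,0.012,0],[0,0,0],0.015],[[0,0.016,0],[0,0,0],0.015],[[0,0.018,0],[0,0,0],0.015],[[0,0.018,0],[0,0,0],0.015]]' 25
```

```text
t: 41.15
tcp_pos: [0.5612, 0.3101, 0.0779]
tcp_rot: [-3.137, -0.04, 1.583]
force: [-9.3, 40.3, 1.2]
finger_gap: 0.0201
gripper_force: 31.7
t: 41.65
tcp_pos: [0.5806, 0.3126, 0.0782]
tcp_rot: [3.142, -0.044, 1.585]
force: [-3.9, 43.6, -0.3]
finger_gap: 0.0177
gripper_force: 33.3
```

```bash
python3 -m creep '[[[0,0,0],[0,0,0],0.06],[[0,0,0],[0,0,0],0.085],[[0,0,0],[0,0,0],0.085],[[0,0,0],[0,0,0],0.085],[[0,0,-0.03],[0,0,0],0.085],[[0,0,-0.06],[0,0,0],0.085],[[0,0,-0.09],[0,0,0],0.085],[[0,0,-0.11],[0,0,0],0.085]]'  && python3 -m creep '[[[0,-0.03,0],[0,0,0],0.04],[[0,-0.07,0],[0,0,0],0.0],[[0,-0.07,0],[0,0,0],0.0],[[0,-0.07,0],[0,0,0],0.0],[[0,-0.07,0],[0,0,0],0.0],[[0,-0.07,0.03],[0,0,0],0.0],[[0,-0.07,0.07],[0,0,0],0.0],[[0,-0.07,0.105],[0,0,0],0.0]]'
```

```text
t: 42.32
tcp_pos: [0.5838, 0.2888, 0.1882]
tcp_rot: [3.139, -0.001, 1.57]
force: [-0.1, 0.6, 1.0]
finger_gap: 0.085
gripper_force: 0.0
t: 42.98
tcp_pos: [0.5157, 0.2901, 0.0804]
tcp_rot: [3.137, -0.002, 1.571]
force: [-0.1, -0.7, -0.4]
finger_gap: -0.0004
gripper_force: 0.0
```

```bash
python3 -c "
from h import *
goto((.55,.2905,.075),np.pi/2)"
```

```text
shift [0.0004 0.0343 0.0056] turn [ 0.0048 -0.0018 -0.0002]
```

```bash
python3 -m creep '[[[0,0.012,0.003],[0,0,0],0.0],[[0,0.022,0.003],[0,0,0],0.0],[[0,0.028,0.003],[0,0,0],0.0],[[0,0.033,0.003],[0,0,0],0.0],[[0,0.037,0.003],[0,0,0],0.0],[[0,0.04,0.003],[0,0,0],0.0],[[0,0.042,0.003],[0,0,0],0.0],[[0,0.042,0.003],[0,0,0],0.0]]' && python3 -m creep '[[[0,0.003,0],[0,0,0],0.0],[[0,0.006,0],[0,0,0],0.0],[[0,0.006,0],[0,0,0],0.0],[[0,0.006,0],[0,0,0],0.0]]'
```

```text
t: 43.65
tcp_pos: [0.5526, 0.2902, 0.0784]
tcp_rot: [-3.137, -0.0, 1.573]
force: [-7.3, -0.6, 5.3]
finger_gap: -0.0002
gripper_force: 3.7
t: 43.98
tcp_pos: [0.5525, 0.2901, 0.0784]
tcp_rot: [-3.126, 0.001, 1.575]
force: [-19.9, -2.6, 12.2]
finger_gap: 0.0001
gripper_force: 10.4
```

```bash
python3 -m creep '[[[0,-0.004,0],[0,0,0],0.0],[[0,-0.008,0],[0,0,0],0.0],[[0,-0.02,0],[0,0,0],0.0],[[0,-0.05,0],[0,0,0],0.0],[[0,-0.08,-0.02],[0,0,0],0.0],[[0,-0.1,-0.05],[0,0,0],0.0],[[0,-0.12,-0.09],[0,0,0],0.0],[[0,-0.15,-0.12],[0,0,0],0.0]]' && python3 -m creep '[[[0,-0.03,-0.02],[0,0,0],0.0],[[0,-0.06,-0.03],[0,0,0],0.0],[[0,-0.09,-0.03],[0,0,0],0.0],[[0,-0.09,-0.03],[0,0,0],0.0],[[0,-0.09,-0.03],[0,0,0],0.0]]'; python3 - <<'E'
from h import *
cv2.imwrite('pics/t10.png',np.hstack([save('side',(240,130,140,130),2.8),save('top',(190,130,145,130),2.8)]))
E
python3 - <<'E'
from m import *
print([plane('top',b[1],.168).round(4) for b in blobs('top',(0,0,0),(180,255,45),(245,160,40,30),30)]); print([plane('side',b[1],.168).round(4) for b in blobs('side',(0,0,0),(180,255,80),(312,150,28,22),20)])
E
```

```text
t: 44.65
tcp_pos: [0.4138, 0.2901, 0.1968]
tcp_rot: [3.138, -0.001, 1.571]
force: [0.6, 0.4, 1.6]
finger_gap: 0.0
gripper_force: 0.0
t: 45.07
tcp_pos: [0.3229, 0.2904, 0.2259]
tcp_rot: [3.138, -0.002, 1.574]
force: [0.0, 0.3, -1.5]
finger_gap: 0.0001
gripper_force: 0.0
[array([0.668 , 0.1313, 0.168 ])]
[array([0.6692, 0.1324, 0.168 ])]
```

View pics/t10.png

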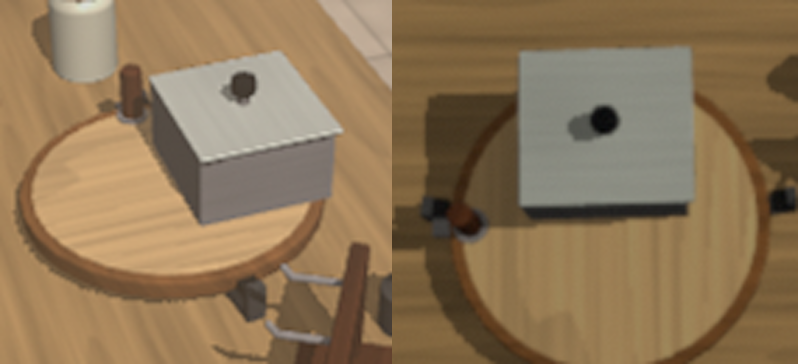

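```bash
python3 - <<'E'
from m import *
T=camera('top');T0=cv2.cvtColor(cv2.imread('pics/top0.png'),cv2.COLOR_BGR2RGB)
S=camera('side');S0=cv2.cvtColor(cv2.imread('pics/side0.png'),cv2.COLOR_BGR2RGB)
for t,s in((T0,S0),(T,S)):
    print('peg',blobs('top',(0,90,0),(12,255,130),(195,192,40,30),im=t),blobs('side',(0,90,0),(12,255,130),(275,145,22,30),im=s))
    print('knob',blobs('top',(0,0,0),(180,255,45),(245,160,40,30),im=t))
    h=cv2.cvtColor(t,cv2.COLOR_RGB2HSV)
    m=cv2.inRange(h,np.array((0,0,105)),np.array((180,50,255)));a=np.zeros_like(m);a[135:212,228:305]=m[135:212,228:305]
    a=cv2.morphologyEx(a,cv2.MORPH_CLOSE,np.ones((13,13)))
    c=max(cv2.findContours(a,0,2)[0],key=cv2.contourArea);c=cv2.convexHull(c)[:,0]
    P=np.array([plane('top',p,.145)[:2] for p in c.astype(float)],np.float32);print('lid',cv2.minAreaRect(P))
E
```

```text
peg [(98, [214.9, 207.6], [209, 202, 13, 12])] [(74, [286.2, 160.6], [283, 154, 7, 18])]
knob [(66, [263.0, 172.9], [259, 169, 9, 9])]
lid ((0.6674435138702393, 0.13647234439849854), (0.1687084287405014, 0.18390533328056335), 0.9985025525093079)
peg [(97, [214.8, 207.6], [209, 202, 13, 12])] [(86, [286.3, 160.6], [283, 153, 8, 19])]
knob [(68, [265.1, 172.6], [261, 168, 9, 10])]
lid ((0.6683087348937988, 0.13050119578838348), (0.16912296414375305, 0.18401503562927246), 1.2058730125427246)
```

```bash
python3 - <<'E'
from m import *
T=camera('top');S=camera('side')
S0=cv2.imread('pics/side0.png')[...,::-1];T0=cv2.imread('pics/top0.png')[...,::-1]
def quad(im,box,v):
    x,y,w,hh=box;g=cv2.cvtColor(np.ascontiguousarray(im),cv2.COLOR_RGB2HSV);m=cv2.inRange(g,np.array((0,0,v)),np.array((180,50,255)));a=np.zeros_like(m);a[y:y+hh,x:x+w]=m[y:y+hh,x:x+w]
    a=cv2.morphologyEx(a,cv2.MORPH_OPEN,np.ones((3,3)));a=cv2.morphologyEx(a,cv2.MORPH_CLOSE,np.ones((11,11)))
    c=cv2.convexHull(max(cv2.findContours(a,0,2)[0],key=cv2.contourArea))
    for e in np.arange(1,9,.5):
        q=cv2.approxPolyDP(c,e,True)[:,0]
        if len(q)==4: return q.astype(float)
for t,s in((T0,S0),(T,S)):
    qt,qs=quad(t,(228,135,77,77),105),quad(s,(285,140,85,60),130)
    print(qt.tolist() if qt is not None else None,qs.tolist() if qs is not None else None)
    if qt is None or qs is None: continue
    for p in qt:
        P=plane('top',p,.145); j=np.argmin([np.linalg.norm(q-proj('side',P)) for q in qs]); print(tri(qs[j],p)[0].round(4),end=' ')
    print()
print('rail',cv2.imwrite('pics/t11.png',np.hstack([cv2.resize(np.ascontiguousarray(S0[140:215,280:370,::-1]),None,fx=4.4,fy=4.4,interpolation=2),cv2.resize(S[140:215,280:370,::-1],None,fx=4.4,fy=4.4,interpolation=2)])))
E
```

```text
[[294.0, 148.0], [295.0, 201.0], [233.0, 202.0], [234.0, 149.0]] None
[[296.0, 148.0], [296.0, 201.0], [235.0, 201.0], [236.0, 148.0]] [[361.0, 175.0], [311.0, 187.0], [294.0, 157.0], [340.0, 149.0]]
[0.7486 0.041  0.1512] [0.5868 0.042  0.1434] [0.5878 0.221  0.1446] [0.7508 0.2216 0.1425] 
rail True
```

View pics/t11.png

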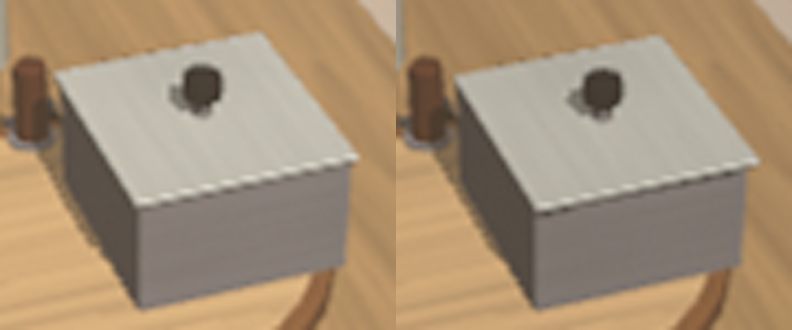

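The second crop shows the lid lying flat and parallel on the rim. It has only shifted a few millimetres within its play, leaving an even shadow line along the near edge. The turn peg is at exactly the same pixels as at the start (joint 0).

```bash
python3 -c "
from cell import *
print(job_done())"
```

```text
the job is handed in; nothing more can be done
None
```

The job is handed in: both grey stamps that were on the stand are in the pan, the lid sits flat (about 6 mm to one side, within its play), the table is back at its far-side stop, and the jar, mug, weight and look-alikes were left alone; the judge's verdict was not shown.

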